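Turn the brass cover over into its polishing nest

TASK

The hollow brass cover lies on the bench with its open side up. Turn it over and set it rim down, fully home, in the pocket of the polishing nest, closed face up. Never let it drop or topple, leave the other things on the bench where they are, and let go of it in the end.

Things in the scene. Friction and masses are not known exactly. Their poses are not given: they have to be found in the camera images.
- cover: the part: rectangular brass cover like a shallow pan, about 0.6 kg, 120 mm long (x), 56 wide (y), 40 high (z), walls and bottom 4 mm. One side is open, the other closed with a raised pad 100 x 40 x 3 mm (within the 40). Origin: centre of the pad's outer face; z points out through the open side. At the start it lies on the pad, z up; in the nest z must point down. Same turned half round about z.
- cover_rim (a point): centre of the cover's open rim, 40 mm from its origin along z; axes as the cover. Centre of mass about 14 mm from the origin. The long sides, 56 mm apart, can be gripped. It stands by itself on either flat short end (56 x 37 mm), so two quarter turns with tilted grasps turn it over. The bench for 50 mm around it is free at the start.
- nest: the polishing nest, fixed to the bench: aluminium base plate 184 x 120 x 12 mm with a pocket of grey plastic walls, 14 mm thick and 14 mm high, on top. In each long wall the middle 63 mm are left open for the fingers. Origin: centre of the plate's underside; x along the pocket's length, y across, z up.
- nest_seat (a point): centre of the pocket's floor, 12 mm above the bench, axes as the nest. The pocket is 123 (x) by 59 mm (y): 1.5 mm clearance on each side. A grey block 98 x 34 x 10 mm on its floor goes inside the cover's hollow, so the cover is home only rim down: rim on the floor, cover origin 40 mm above this point. Either way round in length will do.
- coupling: bystander: brass ring, 80 mm across, 34 mm high; origin centre of its underside
- driver: bystander: screwdriver 170 mm long, lying along its x; origin centre of its underside
- end_cap: bystander: round stepped brass cap, 72 mm across, 36 mm high; origin centre of its underside
- mop: bystander: grey polishing mop disc, 120 mm across, 27 mm high; origin centre of its underside
- bar: bystander: brown polishing compound bar 130 x 50 x 40 mm; origin centre of its underside
There are look-alikes about, which are no part of the job. What is shaped like the cover but green is not meant. Several things have the shape of the nest; the one meant has the colours described above.

How it is judged:
By the outcome, as a careful person would: the job done as asked, in the order asked, and still so for the second after the job is handed in, with the robot touching nothing.
It also fails if it takes over 67 s, if anything falls off the work surface, if the arm or the gripper's body presses on something with over 40 N, if the wrist force passes 120 N, or if a joint passes its speed limit or range.

ROBOT

A 7-joint arm with a two-finger parallel gripper is mounted at the origin on the work surface. World frame = base frame: x ahead of the robot, y to its left, z up, the work surface at z = 0. Lengths are in m, angles in rad, forces in N, time in s.
With the tool pointing down it reaches from about 0.425 to 0.875 m from the base axis. Payload 8.4 kg.
Tool frame: the origin (TCP) lies at the very end of the fingers, on their centre line; the grasp point (between the pads) lies behind it (arm.grasp_offset is the z of the grasp point in the tool frame, in m); z points along the fingers, y is the line along which they close (so a half turn about z gives the same grasp; the last joint's range is limited). The gripper opens to 85 mm and grips with 20 to 120 N. Pads are 22 mm wide; open, the fingers measure 114 mm over their backs; the gripper's body (76 mm by 85 mm) begins 54 mm behind the grasp point. The pads swing forward as they close: fully open they stand 13 mm farther back than shut.
Start: joints at [1.009, 0.333, 0.04, 1.465, -0.013, 1.343, -0.059], TCP at [0.29, -0.582, 0.231] pointing down, gripper open.
Joint ranges: [-2.58, 2.58], [-0.38, 2.09], [-1.3, 1.39], [0.25, 2.4], [-1.5, 4.64], [0.08, 2.09], [-2.65, 2.65]. Speed limits (rad/s): [2.22, 2.22, 2.79, 2.79, 3.14, 3.14, 3.14].

INTERFACE

Orientations are given as a rotation vector (axis times angle).
In Python, from cell import arm gives the robot as it stands.
- The arm moves only by the tool servo_tool, never from a script. Its argument "rows" is a list of rows, each an object of numbers: "wx", "wy", "wz": the turn, a rotation vector about the tool's x, y, z in rad; "x", "y", "z": the shift along the tool's x, y, z in cm; "grip": the opening, from 0 (shut) to 1 (fully open). A call has 1 to 20 rows; each row shifts and turns the commanded pose from where the row before left it, along the tool's axes as they then stand; what a row does not reach is not made up. A row lasts 1/12 s, in which the tool goes at most 41.7 mm and 7.16 degrees, less where a joint would pass 70% of its speed; a pose out of reach is approached as far as the arm can. A call with a gripper value outside its range is refused whole. The fingers move at their own pace and stop on an object; "squeeze" is the grip in N (left out, the last holds). Time passes only in rows, so rows that do not move let the fingers close. It gives the time, the measured TCP pose, the force, the opening and the grip force at its end, in the units of the state.
- arm.get_state(): the state, without advancing time (a new reading comes with each control period).
- arm.capture(name): name is "scene" or "top" or "wrist"; returns a dict with "image" (400x640x3 uint8, red, green, blue), "range_z" (400x640 float32, m along the optical axis (not along the pixel's ray), 0 where there is no reading), "fx", "fy", "cx", "cy" (pixels), "k1" (the pictures are not rectified: a ray, as slopes to the right and down, at radius r is drawn at 1 + k1 r^2 times it, then the intrinsics apply), "cam_to_world" (4x4, takes a point from camera to world coordinates); the wrist camera has in their place "mount" (4x4, takes a point from camera to tool coordinates, whose origin is the TCP and whose axes are the flange's). Camera axes: x right, y down, z forward; pixel columns grow to the right and rows downward; lengths in m; the calibration is good to about 2 mm. A picture is of the moment at which its call begins: read the wrist's pose just before it.
- arm.hand_in(): hands the job in; it is judged then, once.
The state is a dict: "clock": time; "q": joint angles; "qd": joint speeds; "joint_torque": joint torques, N m; "ee_pos": TCP position; "orientation": TCP orientation; "ft_force": force on the tool from outside, world axes, zero at the start; "wrist_torque": the same for the moment, N m; "grip_width": finger opening in m; "grasp_force": force on a finger pad.
Only numpy, scipy, OpenCV 4.12 (cv2) and the standard library are available. Lean on these libraries where they do the work, as an engineer would, in place of code of your own. Each camera call takes 0.05 s, during which the arm holds its last target. There are 200 camera calls.

## Working session

There is one attempt and no reset: what is moved stays moved. The work goes in short steps, Python scripts to look and compute and a tool call to move; the robot and the scene stay as the last step left them, time stands still between calls to the robot, and variables do not carry over. Pictures are saved under pics/ and viewed, at most 10 in all, crops included, and the job is handed in when it is done.

Besides the shell and the picture viewer there is one more tool, called as name(argument=value, ...), one argument or row to a line, values as JSON. servo_tool: Moves the arm, as the interface text tells. Its arguments: {"type":"object","properties":{"rows":{"type":"array"},"squeeze":{"type":"number"}},"required":["rows"]}

```bash
ls; mkdir -p pics
python3 - <<'E'
from cell import arm
import cv2,numpy as np
print(arm.get_state(), arm.grasp_offset)
for n in("scene","top"):
    c=arm.capture(n); np.save(n+".npy",c,allow_pickle=True)
    cv2.imwrite(f"pics/{n}.png",c["image"][:,:,::-1]); print(n,c["fx"],c["cx"],c["cy"],c["k1"],c["cam_to_world"])
E
```

```text
pics
{'clock': 0.0, 'q': array([ 1.00879272,  0.33389157,  0.03984502,  1.46628732, -0.01338626,
        1.34330056, -0.05847938]), 'qd': array([ 0.00076314, -0.00041765, -0.00046572, -0.00124785, -0.00092008,
        0.0021269 ,  0.00052776]), 'joint_torque': array([ 6.47287616e-04, -6.58548117e+01,  1.36582855e+00, -4.05559516e+01,
        1.68894563e-02,  1.26328849e-02,  3.41893929e-05]), 'ee_pos': array([ 0.28997615, -0.58121472,  0.23042552]), 'orientation': array([-3.05633713e+00, -7.20195820e-01,  7.55532503e-04]), 'ft_force': array([ 0.19712584,  0.08857276, -0.0273517 ]), 'wrist_torque': array([-0.03014064, -0.05370826, -0.00671996]), 'grasp_force': 0.0, 'grip_width': 0.08542631849523681} -0.0187
scene 397.3455252908806 317.36833806707085 194.6720639675121 0.01389178999225643 [[ 0.8695588   0.40934028 -0.27623908  0.85890407]
 [ 0.49362175 -0.70426219  0.51024732 -0.58193455]
 [ 0.01432005 -0.58004766 -0.81445666  0.95874137]
 [ 0.          0.          0.          1.        ]]
top 509.61858691353234 325.85512278122803 195.22575722512767 -0.0886242544612976 [[ 0.00841915 -0.98914991  0.14666822  0.26946001]
 [-0.9998453  -0.00606192  0.01651145 -0.01499843]
 [-0.01544321 -0.14678454 -0.98904793  1.69152506]
 [ 0.          0.          0.          1.        ]]
```

View pics/top.png

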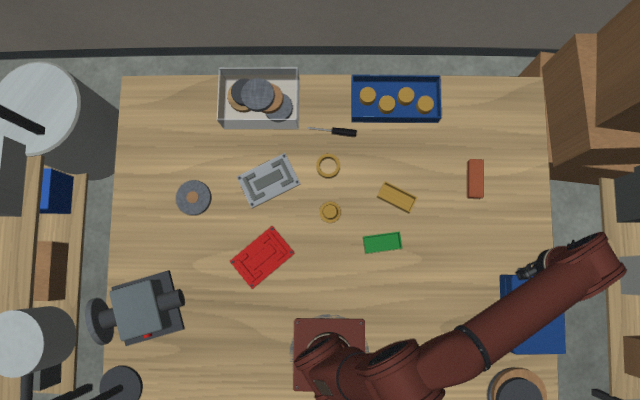

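View pics/scene.png

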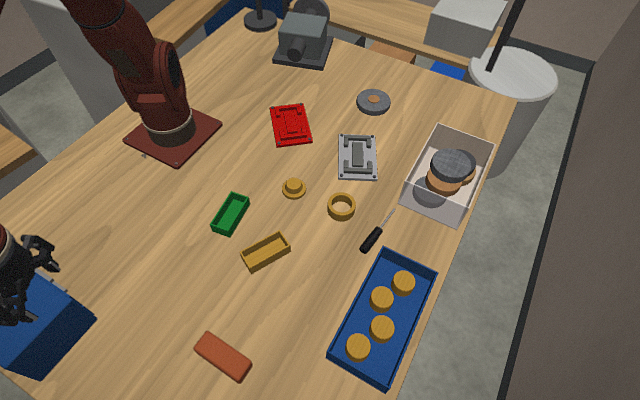

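The top view has two pan shapes: brass at (396,197) and green at (382,243), so the brass one is the cover. It has two nest shapes: aluminium and grey at (268,181) and red at (262,257), so the grey one is the nest. Next I'll confirm both in an enlarged crop and measure them.

```bash
cat > h.py <<'E'
import numpy as np,cv2
def pts(c,T=None):
    "world point per pixel (400x640x3)"
    h,w=c["range_z"].shape
    v,u=np.mgrid[:h,:w]; xd=(u-c["cx"])/c["fx"]; yd=(v-c["cy"])/c["fy"]
    x,y=xd.copy(),yd.copy()
    for _ in range(8):
        s=1+c["k1"]*(x*x+y*y); x=xd/s;y=yd/s
    z=c["range_z"]; P=np.stack([x*z,y*z,z],-1)
    T=c["cam_to_world"] if T is None else T
    W=P@T[:3,:3].T+T[:3,3]; W[z==0]=np.nan
    return W
def rect(W,m):
    p=W[m][:,:2]; r=cv2.minAreaRect((p*1000).astype(np.float32)); b=cv2.boxPoints(r)
    e=b[1]-b[0]; f=b[2]-b[1]; l=e if np.hypot(*e)>np.hypot(*f) else f
    return np.round(r[0],1),np.round(r[1],1),round(np.degrees(np.arctan2(l[1],l[0])),1),len(p)
E
python3 - <<'E'
from h import *
for n in("top","scene"):
    c=np.load(n+".npy",allow_pickle=True).item(); W=pts(c); I=c["image"].astype(int)
    X,Y,Z=W[...,0],W[...,1],W[...,2]
    if n=="top":
        pc,pn=W[197,385],W[181,268]; print(pc,pn)
        k=c["image"][120:270,220:430,::-1]; cv2.imwrite("pics/crop.png",cv2.resize(k,None,fx=3.6,fy=3.6,interpolation=2))
    print(n,"bench z near",np.nanmedian(Z[(np.hypot(X-pc[0],Y-pc[1])<.13)&(Z<.012)]))
    near=np.hypot(X-pc[0],Y-pc[1])<.10
    hsv=cv2.cvtColor(c["image"],cv2.COLOR_RGB2HSV)
    nn=np.hypot(X-pn[0],Y-pn[1])<.12
    for nm,m in(("cover",near&(Z>.03)&(Z<.05)),("cov all",near&(Z>.008)),("nest plate",nn&(Z>.007)),("walls",nn&(Z>.020))):
        lab,L=cv2.connectedComponents(m.astype(np.uint8))
        s=[ (L==i).sum() for i in range(1,lab)]; m=L==1+int(np.argmax(s))
        print(nm,rect(W,m),np.nanpercentile(Z[m],[5,50,95]).round(4))
    for q in("plate",): print("floor z hist",np.nanpercentile(Z[nn&(Z>.006)],[5,20,40,60,80,95]).round(4))
E
```

```text
[ 0.51448166 -0.18438786  0.00702077] [0.56341017 0.20599028 0.02438848]
top bench z near -0.001189058345507421
cover (array([ 507.9, -217.8]), array([120. ,  49.2]), np.float32(63.7), 90) [0.0315 0.0377 0.0432]
cov all (array([ 512.4, -219.4]), array([121.3,  58.8]), np.float32(63.7), 312) [0.0087 0.0296 0.043 ]
nest plate (array([570., 211.]), array([124.2, 185.4]), np.float32(-62.8), 1638) [0.0079 0.0144 0.0273]
walls (array([568.7, 209.4]), array([34.2, 96.5]), np.float32(-62.8), 161) [0.0203 0.0228 0.028 ]
floor z hist [0.0068 0.0091 0.012  0.016  0.022  0.027 ]
scene bench z near -0.00015392131361002814
cover (array([ 513.1, -220.8]), array([121.4,  58.8]), np.float32(63.6), 343) [0.031  0.0382 0.0418]
cov all (array([ 513.4, -221.1]), array([121.4,  59.3]), np.float32(63.4), 750) [0.009  0.0281 0.041 ]
nest plate (array([570.3, 207.6]), array([120.2, 189.3]), np.float32(-62.5), 1694) [0.009  0.0138 0.0265]
walls (array([570.7, 206.8]), array([34. , 98.6]), np.float32(-62.9), 207) [0.0203 0.0219 0.0251]
floor z hist [0.0089 0.0107 0.0125 0.0164 0.0232 0.0265]
```

View pics/crop.png

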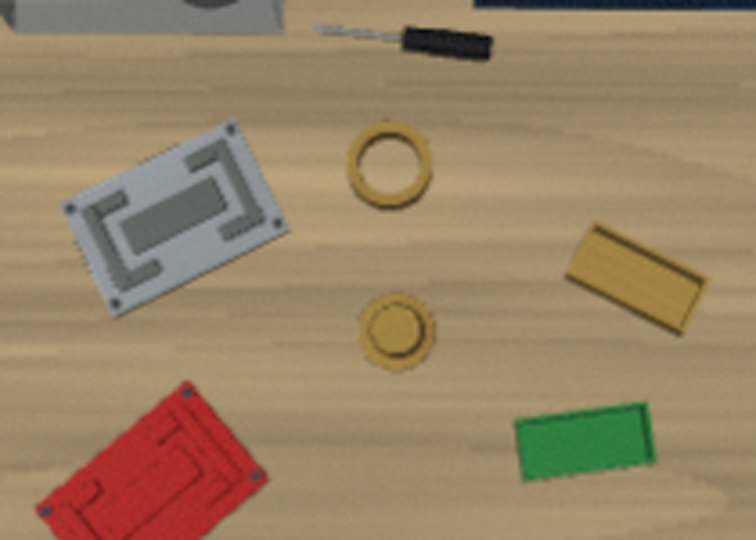

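The crop confirms it. The brass pan at crop (636,278) is the cover, and the pan at (587,440) is green. The aluminium plate with grey walls at (176,218) is the nest, and the other one at (153,480) is red. Measured sizes are about 121x59 mm for the cover and 185x122 mm for the nest, close to the given ones. Both lie roughly tangentially to the base, which suits sideways tilts.

```bash
cat >> h.py <<'E'
from scipy.spatial.transform import Rotation as Ro
def target(G,yaw,tau,back=0,off=-0.0187):
    "tool pose: grasp point at G, tool x at yaw, tilt tau about tool y (deg), backed off along tool z"
    u=np.array([np.cos(np.radians(yaw)),np.sin(np.radians(yaw)),0]); Z=np.array([0,0,1.])
    R=np.column_stack([u,np.cross(-Z,u),-Z])@Ro.from_euler('y',tau,degrees=True).as_matrix()
    return np.array(G)-R[:,2]*(off+back),R
def plan(p1,R1,n,p0=None,R0=None):
    "constant row: (x,y,z cm) and (wx,wy,wz) for n rows"
    if p0 is None:
        from cell import arm
        s=arm.get_state(); p0=s["ee_pos"]; R0=Ro.from_rotvec(s["orientation"]).as_matrix()
    w=Ro.from_matrix(R0.T@R1).as_rotvec()/n
    S=sum(R0@Ro.from_rotvec(k*w).as_matrix() for k in range(n))
    d=np.linalg.solve(S,np.array(p1)-p0)*100
    print(f"n={n} xyz cm {d.round(3)} w {w.round(4)}")
    return p1,R1
E
python3 - <<'E'
from cell import arm
print([a for a in dir(arm) if a[0]!='_'])
from h import *
G=[.513,-.2205,.027]
p,R=plan(*target(G,63.5,-35,.12),20)
plan(*target(G,63.5,-35,0),8,p,R)
E
```

```text
['MotionError', 'capture', 'get_state', 'grasp_offset', 'hand_in']
n=20 xyz cm [ 2.475 -0.668 -0.122] w [-0.0099 -0.0295 -0.0312]
n=8 xyz cm [-0.  -0.   1.5] w [0. 0. 0.]
```

servo_tool(
  rows=[
    {"x": 2.475,"y": -0.668,"z": -0.122,"wx": -0.0099,"wy": -0.0295,"wz": -0.0312,"grip": 1},
    {"x": 2.475,"y": -0.668,"z": -0.122,"wx": -0.0099,"wy": -0.0295,"wz": -0.0312},
    {"x": 2.475,"y": -0.668,"z": -0.122,"wx": -0.0099,"wy": -0.0295,"wz": -0.0312},
    {"x": 2.475,"y": -0.668,"z": -0.122,"wx": -0.0099,"wy": -0.0295,"wz": -0.0312},
    {"x": 2.475,"y": -0.668,"z": -0.122,"wx": -0.0099,"wy": -0.0295,"wz": -0.0312},
    {"x": 2.475,"y": -0.668,"z": -0.122,"wx": -0.0099,"wy": -0.0295,"wz": -0.0312},
    {"x": 2.475,"y": -0.668,"z": -0.122,"wx": -0.0099,"wy": -0.0295,"wz": -0.0312},
    {"x": 2.475,"y": -0.668,"z": -0.122,"wx": -0.0099,"wy": -0.0295,"wz": -0.0312},
    {"x": 2.475,"y": -0.668,"z": -0.122,"wx": -0.0099,"wy": -0.0295,"wz": -0.0312},
    {"x": 2.475,"y": -0.668,"z": -0.122,"wx": -0.0099,"wy": -0.0295,"wz": -0.0312},
    {"x": 2.475,"y": -0.668,"z": -0.122,"wx": -0.0099,"wy": -0.0295,"wz": -0.0312},
    {"x": 2.475,"y": -0.668,"z": -0.122,"wx": -0.0099,"wy": -0.0295,"wz": -0.0312},
    {"x": 2.475,"y": -0.668,"z": -0.122,"wx": -0.0099,"wy": -0.0295,"wz": -0.0312},
    {"x": 2.475,"y": -0.668,"z": -0.122,"wx": -0.0099,"wy": -0.0295,"wz": -0.0312},
    {"x": 2.475,"y": -0.668,"z": -0.122,"wx": -0.0099,"wy": -0.0295,"wz": -0.0312},
    {"x": 2.475,"y": -0.668,"z": -0.122,"wx": -0.0099,"wy": -0.0295,"wz": -0.0312},
    {"x": 2.475,"y": -0.668,"z": -0.122,"wx": -0.0099,"wy": -0.0295,"wz": -0.0312},
    {"x": 2.475,"y": -0.668,"z": -0.122,"wx": -0.0099,"wy": -0.0295,"wz": -0.0312},
    {"x": 2.475,"y": -0.668,"z": -0.122,"wx": -0.0099,"wy": -0.0295,"wz": -0.0312},
    {"x": 2.475,"y": -0.668,"z": -0.122,"wx": -0.0099,"wy": -0.0295,"wz": -0.0312},
  ],
)

```text
invalid input at $.rows[1]: expected keys wx, wy, wz, x, y, z, grip
```

Run:
```python
from cell import arm
from h import *
s=arm.get_state(); print(s["q"].round(3),s["clock"])
c=arm.capture("wrist"); T=np.eye(4); T[:3,:3]=Ro.from_rotvec(s["orientation"]).as_matrix(); T[:3,3]=s["ee_pos"]
W=pts(c,T@c["mount"]); Z=W[...,2]
m=(np.hypot(W[...,0]-.513,W[...,1]+.2205)<.09)&(Z>.008)
print(c["mount"].round(3),m.sum(),np.nanmedian(Z[abs(Z)<.01]))
if m.sum()>50:
    print(rect(W,m))
    print(rect(W,m&(Z>.03)))
cv2.imwrite("pics/w1.png",c["image"][:,:,::-1])
plan(*target([.513,-.2205,.027],63.5,-35,0),8)
```

```text
[ 1.009  0.334  0.04   1.466 -0.013  1.343 -0.059] 0.1
[[-0.001 -0.958 -0.285  0.073]
 [ 1.    -0.    -0.    -0.   ]
 [ 0.    -0.285  0.958 -0.143]
 [ 0.     0.     0.     1.   ]] 0 0.00024044634238079565
n=8 xyz cm [ 5.678 -1.586  1.276] w [-0.0248 -0.0737 -0.0781]
```

View pics/w1.png

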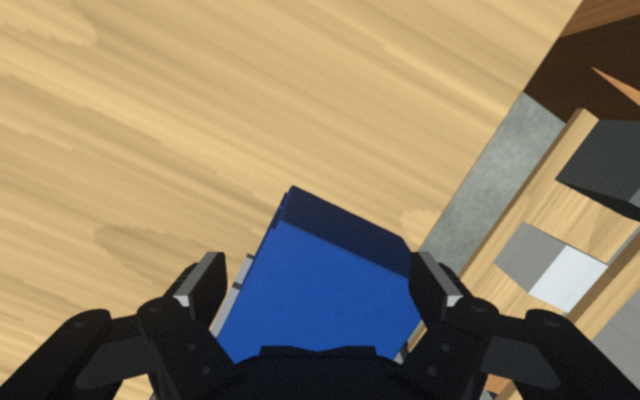

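The arm did not move because every row needs all the keys. The picture shows only the start view over the blue box at (330,280). I'll resend with full rows.

servo_tool(
  rows=[
    {"x": 2.475,"y": -0.668,"z": -0.122,"wx": -0.0099,"wy": -0.0295,"wz": -0.0312,"grip": 1},
    {"x": 2.475,"y": -0.668,"z": -0.122,"wx": -0.0099,"wy": -0.0295,"wz": -0.0312,"grip": 1},
    {"x": 2.475,"y": -0.668,"z": -0.122,"wx": -0.0099,"wy": -0.0295,"wz": -0.0312,"grip": 1},
    {"x": 2.475,"y": -0.668,"z": -0.122,"wx": -0.0099,"wy": -0.0295,"wz": -0.0312,"grip": 1},
    {"x": 2.475,"y": -0.668,"z": -0.122,"wx": -0.0099,"wy": -0.0295,"wz": -0.0312,"grip": 1},
    {"x": 2.475,"y": -0.668,"z": -0.122,"wx": -0.0099,"wy": -0.0295,"wz": -0.0312,"grip": 1},
    {"x": 2.475,"y": -0.668,"z": -0.122,"wx": -0.0099,"wy": -0.0295,"wz": -0.0312,"grip": 1},
    {"x": 2.475,"y": -0.668,"z": -0.122,"wx": -0.0099,"wy": -0.0295,"wz": -0.0312,"grip": 1},
    {"x": 2.475,"y": -0.668,"z": -0.122,"wx": -0.0099,"wy": -0.0295,"wz": -0.0312,"grip": 1},
    {"x": 2.475,"y": -0.668,"z": -0.122,"wx": -0.0099,"wy": -0.0295,"wz": -0.0312,"grip": 1},
    {"x": 2.475,"y": -0.668,"z": -0.122,"wx": -0.0099,"wy": -0.0295,"wz": -0.0312,"grip": 1},
    {"x": 2.475,"y": -0.668,"z": -0.122,"wx": -0.0099,"wy": -0.0295,"wz": -0.0312,"grip": 1},
    {"x": 2.475,"y": -0.668,"z": -0.122,"wx": -0.0099,"wy": -0.0295,"wz": -0.0312,"grip": 1},
    {"x": 2.475,"y": -0.668,"z": -0.122,"wx": -0.0099,"wy": -0.0295,"wz": -0.0312,"grip": 1},
    {"x": 2.475,"y": -0.668,"z": -0.122,"wx": -0.0099,"wy": -0.0295,"wz": -0.0312,"grip": 1},
    {"x": 2.475,"y": -0.668,"z": -0.122,"wx": -0.0099,"wy": -0.0295,"wz": -0.0312,"grip": 1},
    {"x": 2.475,"y": -0.668,"z": -0.122,"wx": -0.0099,"wy": -0.0295,"wz": -0.0312,"grip": 1},
    {"x": 2.475,"y": -0.668,"z": -0.122,"wx": -0.0099,"wy": -0.0295,"wz": -0.0312,"grip": 1},
    {"x": 2.475,"y": -0.668,"z": -0.122,"wx": -0.0099,"wy": -0.0295,"wz": -0.0312,"grip": 1},
    {"x": 2.475,"y": -0.668,"z": -0.122,"wx": -0.0099,"wy": -0.0295,"wz": -0.0312,"grip": 1},
  ],
)

```text
clock: 1.82
ee_pos: [0.5397, -0.168, 0.1098]
orientation: [2.317, 1.435, -0.733]
ft_force: [-0.2, 0.5, 0.1]
grip_width: 0.0853
grasp_force: 0.0
```

```bash
cat >> h.py <<'E'
def wrist(arm):
    s=arm.get_state(); c=arm.capture("wrist"); T=np.eye(4)
    T[:3,:3]=Ro.from_rotvec(s["orientation"]).as_matrix(); T[:3,3]=s["ee_pos"]
    return s,c,pts(c,T@c["mount"])
E
cat > step1.py <<'E'
from cell import arm
from h import *
s,c,W=wrist(arm); Z=W[...,2]; print(s["q"].round(3),s["clock"],s["ee_pos"],s["ft_force"].round(1))
m=(np.hypot(W[...,0]-.513,W[...,1]+.2205)<.09)&(Z>.008)&(Z<.05)
print(m.sum(),np.nanmedian(Z[abs(Z)<.01]))
if m.sum()>50:
    print(rect(W,m)); print(rect(W,m&(Z>.03)))
cv2.imwrite("pics/w2.png",c["image"][:,:,::-1])
plan(*target([.513,-.2205,.027],63.5,-35,0),8)
E
python3 step1.py
```

```text
[ 0.132  0.474 -0.295  1.689  0.627  1.434 -0.849] 1.8167 [ 0.53966522 -0.16797123  0.10975635] [-0.2  0.5  0.1]
6576 0.0002722861156934653
(array([ 512.6, -220.2]), array([123. ,  56.1]), np.float32(62.9), 6576)
(array([ 512.6, -220.2]), array([123. ,  56.1]), np.float32(62.9), 3135)
n=8 xyz cm [-0.099  0.032  1.508] w [0.0002 0.0002 0.0015]
```

servo_tool(
  rows=[
    {"x": -0.1,"y": 0.03,"z": 1.5,"wx": 0,"wy": 0,"wz": 0,"grip": 1},
    {"x": -0.1,"y": 0.03,"z": 1.5,"wx": 0,"wy": 0,"wz": 0,"grip": 1},
    {"x": -0.1,"y": 0.03,"z": 1.5,"wx": 0,"wy": 0,"wz": 0,"grip": 1},
    {"x": -0.1,"y": 0.03,"z": 1.5,"wx": 0,"wy": 0,"wz": 0,"grip": 1},
    {"x": -0.1,"y": 0.03,"z": 1.5,"wx": 0,"wy": 0,"wz": 0,"grip": 1},
    {"x": -0.1,"y": 0.03,"z": 1.5,"wx": 0,"wy": 0,"wz": 0,"grip": 1},
    {"x": -0.1,"y": 0.03,"z": 1.5,"wx": 0,"wy": 0,"wz": 0,"grip": 1},
    {"x": -0.1,"y": 0.03,"z": 1.5,"wx": 0,"wy": 0,"wz": 0,"grip": 1},
    {"x": 0,"y": 0,"z": 0,"wx": 0,"wy": 0,"wz": 0,"grip": 0.5},
    {"x": 0,"y": 0,"z": 0,"wx": 0,"wy": 0,"wz": 0,"grip": 0.5},
    {"x": 0,"y": 0,"z": 0,"wx": 0,"wy": 0,"wz": 0,"grip": 0.5},
    {"x": 0,"y": 0,"z": 0,"wx": 0,"wy": 0,"wz": 0,"grip": 0.5},
    {"x": 0,"y": 0,"z": 0,"wx": 0,"wy": 0,"wz": 0,"grip": 0.5},
    {"x": 0,"y": 0,"z": 0,"wx": 0,"wy": 0,"wz": 0,"grip": 0.5},
  ],
  squeeze=60,
)

```text
clock: 3.03
ee_pos: [0.5085, -0.2367, 0.0173]
orientation: [2.319, 1.434, -0.73]
ft_force: [-0.8, 3.7, 4.7]
grip_width: 0.0553
grasp_force: 65.8
```

```bash
cat > step2.py <<'E'
from cell import arm
from h import *
s=arm.get_state(); print(s["q"].round(3),s["ee_pos"],s["ft_force"].round(1),s["grip_width"],s["grasp_force"])
p0=s["ee_pos"];R0=Ro.from_rotvec(s["orientation"]).as_matrix(); G=p0-.0187*R0[:,2]; print("G",G)
up=p0+[0,0,.065]; plan(up,R0,5)
G1=G+[0,0,.065]
plan(*target(G1,63.5,55),16,up,R0)
E
python3 step2.py
```

```text
[ 0.208  0.543 -0.245  1.811  0.707  1.227 -0.878] [ 0.50854898 -0.23667007  0.01728568] [-0.8  3.7  4.7] 0.055294075267949064 65.76282620429993
G [ 0.51331252 -0.2270597   0.03260362]
n=5 xyz cm [-0.746  0.002 -1.065] w [0. 0. 0.]
n=16 xyz cm [ 0.183 -0.    -0.009] w [0.0001 0.0982 0.    ]
```

Run:
```python
from cell import arm
from h import *
for k in range(3):
    s=arm.get_state(); print(s["clock"],s["ee_pos"],s["orientation"]); 
arm.capture("wrist")
s=arm.get_state(); print(s["clock"],s["ee_pos"],s["orientation"])
plan(*target([.5126,-.2203,.027],63.5,-35,0),1)
```

```text
3.0333 [ 0.50854898 -0.23667007  0.01728568] [ 2.31863871  1.43446113 -0.72992735]
3.0333 [ 0.50854898 -0.23667007  0.01728568] [ 2.31863871  1.43446113 -0.72992735]
3.0333 [ 0.50854898 -0.23667007  0.01728568] [ 2.31863871  1.43446113 -0.72992735]
3.0833 [ 0.50851226 -0.23673049  0.01728594] [ 2.31864517  1.43436403 -0.73003111]
n=1 xyz cm [ 0.796 -0.368  0.126] w [ 0.0013  0.0001 -0.0007]
```

The arm was still settling when I planned that move, so the grasp is about 8 mm off. I'll regrasp centred, and end moves with hold rows from now on.

servo_tool(
  rows=[
    {"x": 0,"y": 0,"z": 0,"wx": 0,"wy": 0,"wz": 0,"grip": 1},
    {"x": 0,"y": 0,"z": 0,"wx": 0,"wy": 0,"wz": 0,"grip": 1},
    {"x": 0,"y": 0,"z": 0,"wx": 0,"wy": 0,"wz": 0,"grip": 1},
    {"x": 0.4,"y": -0.15,"z": 0.06,"wx": 0,"wy": 0,"wz": 0,"grip": 1},
    {"x": 0.4,"y": -0.15,"z": 0.06,"wx": 0,"wy": 0,"wz": 0,"grip": 1},
    {"x": 0,"y": 0,"z": 0,"wx": 0,"wy": 0,"wz": 0,"grip": 1},
    {"x": 0,"y": 0,"z": 0,"wx": 0,"wy": 0,"wz": 0,"grip": 0.5},
    {"x": 0,"y": 0,"z": 0,"wx": 0,"wy": 0,"wz": 0,"grip": 0.5},
    {"x": 0,"y": 0,"z": 0,"wx": 0,"wy": 0,"wz": 0,"grip": 0.5},
    {"x": 0,"y": 0,"z": 0,"wx": 0,"wy": 0,"wz": 0,"grip": 0.5},
    {"x": 0,"y": 0,"z": 0,"wx": 0,"wy": 0,"wz": 0,"grip": 0.5},
    {"x": 0,"y": 0,"z": 0,"wx": 0,"wy": 0,"wz": 0,"grip": 0.5},
  ],
  squeeze=60,
)

```text
clock: 4.08
ee_pos: [0.5087, -0.2311, 0.0116]
orientation: [2.318, 1.433, -0.73]
ft_force: [3.4, 1.1, 4.9]
grip_width: 0.0554
grasp_force: 64.8
```

```bash
python3 step2.py
```

```text
[ 0.2    0.551 -0.246  1.813  0.709  1.224 -0.893] [ 0.50865119 -0.23114017  0.0116117 ] [3.4 1.1 4.9] 0.05538365686846955 64.79121208190918
G [ 0.51340993 -0.22151948  0.02692465]
n=5 xyz cm [-0.746  0.003 -1.065] w [0. 0. 0.]
n=16 xyz cm [ 0.183 -0.    -0.009] w [0.0002 0.0982 0.    ]
```

servo_tool(
  rows=[
    {"x": -0.746,"y": 0,"z": -1.065,"wx": 0,"wy": 0,"wz": 0,"grip": 0.5},
    {"x": -0.746,"y": 0,"z": -1.065,"wx": 0,"wy": 0,"wz": 0,"grip": 0.5},
    {"x": -0.746,"y": 0,"z": -1.065,"wx": 0,"wy": 0,"wz": 0,"grip": 0.5},
    {"x": -0.746,"y": 0,"z": -1.065,"wx": 0,"wy": 0,"wz": 0,"grip": 0.5},
    {"x": -0.746,"y": 0,"z": -1.065,"wx": 0,"wy": 0,"wz": 0,"grip": 0.5},
    {"x": 0.183,"y": 0,"z": -0.009,"wx": 0,"wy": 0.0982,"wz": 0,"grip": 0.5},
    {"x": 0.183,"y": 0,"z": -0.009,"wx": 0,"wy": 0.0982,"wz": 0,"grip": 0.5},
    {"x": 0.183,"y": 0,"z": -0.009,"wx": 0,"wy": 0.0982,"wz": 0,"grip": 0.5},
    {"x": 0.183,"y": 0,"z": -0.009,"wx": 0,"wy": 0.0982,"wz": 0,"grip": 0.5},
    {"x": 0.183,"y": 0,"z": -0.009,"wx": 0,"wy": 0.0982,"wz": 0,"grip": 0.5},
    {"x": 0.183,"y": 0,"z": -0.009,"wx": 0,"wy": 0.0982,"wz": 0,"grip": 0.5},
    {"x": 0.183,"y": 0,"z": -0.009,"wx": 0,"wy": 0.0982,"wz": 0,"grip": 0.5},
    {"x": 0.183,"y": 0,"z": -0.009,"wx": 0,"wy": 0.0982,"wz": 0,"grip": 0.5},
  ],
  squeeze=60,
)

```text
clock: 5.17
ee_pos: [0.5141, -0.2192, 0.0749]
orientation: [-2.587, -1.602, -0.233]
ft_force: [-0.8, 0.4, -6.2]
grip_width: 0.0551
grasp_force: 64.7
```

servo_tool(
  rows=[
    {"x": 0.183,"y": 0,"z": -0.009,"wx": 0,"wy": 0.0982,"wz": 0,"grip": 0.5},
    {"x": 0.183,"y": 0,"z": -0.009,"wx": 0,"wy": 0.0982,"wz": 0,"grip": 0.5},
    {"x": 0.183,"y": 0,"z": -0.009,"wx": 0,"wy": 0.0982,"wz": 0,"grip": 0.5},
    {"x": 0.183,"y": 0,"z": -0.009,"wx": 0,"wy": 0.0982,"wz": 0,"grip": 0.5},
    {"x": 0.183,"y": 0,"z": -0.009,"wx": 0,"wy": 0.0982,"wz": 0,"grip": 0.5},
    {"x": 0.183,"y": 0,"z": -0.009,"wx": 0,"wy": 0.0982,"wz": 0,"grip": 0.5},
    {"x": 0.183,"y": 0,"z": -0.009,"wx": 0,"wy": 0.0982,"wz": 0,"grip": 0.5},
    {"x": 0.183,"y": 0,"z": -0.009,"wx": 0,"wy": 0.0982,"wz": 0,"grip": 0.5},
    {"x": 0,"y": 0,"z": 0,"wx": 0,"wy": 0,"wz": 0,"grip": 0.5},
    {"x": 0,"y": 0,"z": 0,"wx": 0,"wy": 0,"wz": 0,"grip": 0.5},
    {"x": 0,"y": 0,"z": 0,"wx": 0,"wy": 0,"wz": 0,"grip": 0.5},
  ],
  squeeze=60,
)

```text
clock: 6.08
ee_pos: [0.5197, -0.2077, 0.0814]
orientation: [-2.064, -1.28, -1.071]
ft_force: [0.6, 0.2, -4.1]
grip_width: 0.0551
grasp_force: 64.9
```

```bash
cat > step3.py <<'E'
from cell import arm
from h import *
s=arm.get_state(); print(s["q"].round(3),s["clock"],s["ft_force"].round(1),s["grip_width"],s["grasp_force"])
p0=s["ee_pos"];R0=Ro.from_rotvec(s["orientation"]).as_matrix(); G=p0-.0187*R0[:,2]; print("G",G, "tilt",np.degrees(np.arctan2(np.hypot(*R0[:2,2]),-R0[2,2])))
u=np.array([np.cos(np.radians(63.3)),np.sin(np.radians(63.3))]); v=np.array([u[1],-u[0]])
for n in("scene","top"):
    c=arm.capture(n); W=pts(c); d=W[...,:2]-G[:2]; a=d@u; b=d@v; Z=W[...,2]
    h=cv2.cvtColor(c["image"],cv2.COLOR_RGB2HSV); brass=(h[...,0]>14)&(h[...,0]<30)&(h[...,1]>110)
    m=(abs(a)<.1)&(abs(b)<.05)&(Z>.006)&brass&np.isfinite(Z)
    k=m.astype(np.uint8); L=cv2.connectedComponentsWithStats(k); 
    if m.sum()<20: print(n,"few"); continue
    r=cv2.minAreaRect(np.column_stack([a[m],Z[m]]).astype(np.float32)*1000); print(n,m.sum(),"a,z rect",np.round(r[0],1),np.round(r[1],1),round(r[2],1),"b",np.nanpercentile(b[m],[2,98]).round(4),"a",np.nanpercentile(a[m],[2,98]).round(4),"z",np.nanpercentile(Z[m],[1,99]).round(4))
    cv2.imwrite(f"pics/s3_{n}.png",c["image"][:,:,::-1])
    if n=="scene":
        y,x=np.where(m); y0,x0=int(np.median(y)),int(np.median(x)); cv2.imwrite("pics/s3c.png",cv2.resize(c["image"][max(0,y0-90):y0+90,max(0,x0-120):x0+120,::-1],None,fx=3,fy=3))
E
python3 step3.py
```

```text
[ 1.216  0.639 -0.511  1.783 -0.66   1.198  0.665] 6.0833 [ 0.6  0.2 -4.1] 0.055116579584975386 64.91817712783813
G [ 0.51289742 -0.22131958  0.09218024] tilt 54.77377181237085
scene 705 a,z rect [-6.  94.6] [126.   62.1] 88.2 b [-0.0266  0.0294] a [-0.0138  0.0227] z [0.0355 0.1558]
top 280 a,z rect [  5.8 104.4] [116.2  44.1] 89.6 b [-0.0294  0.0271] a [-0.0116  0.0274] z [0.066  0.1607]
```

View pics/s3c.png

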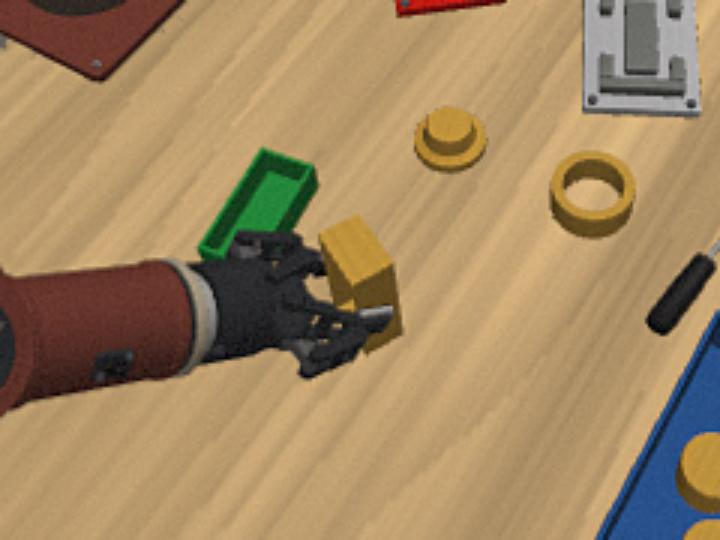

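The cover hangs upright at crop (362,280), pad side towards +u, with its bottom about 32 mm up. I'll lower it.

servo_tool(
  rows=[
    {"x": -0.57,"y": 0,"z": 0.4,"wx": 0,"wy": 0,"wz": 0,"grip": 0.5},
    {"x": -0.57,"y": 0,"z": 0.4,"wx": 0,"wy": 0,"wz": 0,"grip": 0.5},
    {"x": -0.57,"y": 0,"z": 0.4,"wx": 0,"wy": 0,"wz": 0,"grip": 0.5},
    {"x": -0.57,"y": 0,"z": 0.4,"wx": 0,"wy": 0,"wz": 0,"grip": 0.5},
    {"x": -0.08,"y": 0,"z": 0.06,"wx": 0,"wy": 0,"wz": 0,"grip": 0.5},
    {"x": -0.08,"y": 0,"z": 0.06,"wx": 0,"wy": 0,"wz": 0,"grip": 0.5},
    {"x": 0,"y": 0,"z": 0,"wx": 0,"wy": 0,"wz": 0,"grip": 0.5},
    {"x": 0,"y": 0,"z": 0,"wx": 0,"wy": 0,"wz": 0,"grip": 0.5},
  ],
  squeeze=60,
)

```text
clock: 6.85
ee_pos: [0.5195, -0.2078, 0.0509]
orientation: [-2.062, -1.276, -1.074]
ft_force: [-0.5, 0.0, -4.8]
grip_width: 0.0555
grasp_force: 65.0
```

servo_tool(
  rows=[
    {"x": -0.08,"y": 0,"z": 0.06,"wx": 0,"wy": 0,"wz": 0,"grip": 0.5},
    {"x": 0,"y": 0,"z": 0,"wx": 0,"wy": 0,"wz": 0,"grip": 0.5},
  ],
)

```text
clock: 7.02
ee_pos: [0.5195, -0.2078, 0.0499]
orientation: [-2.063, -1.276, -1.074]
ft_force: [0.6, -0.2, -5.2]
grip_width: 0.0549
grasp_force: 65.0
```

servo_tool(
  rows=[
    {"x": -0.08,"y": 0,"z": 0.06,"wx": 0,"wy": 0,"wz": 0,"grip": 0.5},
    {"x": 0,"y": 0,"z": 0,"wx": 0,"wy": 0,"wz": 0,"grip": 0.5},
  ],
)

```text
clock: 7.18
ee_pos: [0.5194, -0.2078, 0.0488]
orientation: [-2.062, -1.276, -1.073]
ft_force: [0.3, -0.0, -4.5]
grip_width: 0.055
grasp_force: 65.0
```

servo_tool(
  rows=[
    {"x": -0.08,"y": 0,"z": 0.06,"wx": 0,"wy": 0,"wz": 0,"grip": 0.5},
    {"x": 0,"y": 0,"z": 0,"wx": 0,"wy": 0,"wz": 0,"grip": 0.5},
  ],
)

```text
clock: 7.35
ee_pos: [0.5196, -0.2077, 0.0481]
orientation: [-2.062, -1.276, -1.074]
ft_force: [-1.6, -0.3, -1.7]
grip_width: 0.0553
grasp_force: 65.1
```

servo_tool(
  rows=[
    {"x": -0.08,"y": 0,"z": 0.06,"wx": 0,"wy": 0,"wz": 0,"grip": 0.5},
    {"x": 0,"y": 0,"z": 0,"wx": 0,"wy": 0,"wz": 0,"grip": 0.5},
  ],
)

```text
clock: 7.52
ee_pos: [0.5196, -0.2077, 0.0481]
orientation: [-2.061, -1.276, -1.075]
ft_force: [-5.5, -2.1, 7.9]
grip_width: 0.0549
grasp_force: 66.2
```

servo_tool(
  rows=[
    {"x": -0.04,"y": 0,"z": 0.03,"wx": 0,"wy": 0,"wz": 0,"grip": 0.5},
    {"x": 0,"y": 0,"z": 0,"wx": 0,"wy": 0,"wz": 0,"grip": 0.5},
  ],
)

```text
clock: 7.68
ee_pos: [0.5196, -0.2077, 0.0481]
orientation: [-2.06, -1.276, -1.075]
ft_force: [-7.9, -2.7, 12.3]
grip_width: 0.0554
grasp_force: 66.8
```

servo_tool(
  rows=[
    {"x": 0.08,"y": 0,"z": -0.06,"wx": 0,"wy": 0,"wz": 0,"grip": 0.5},
    {"x": 0,"y": 0,"z": 0,"wx": 0,"wy": 0,"wz": 0,"grip": 0.5},
    {"x": 0,"y": 0,"z": 0,"wx": 0,"wy": 0,"wz": 0,"grip": 0.72},
    {"x": 0,"y": 0,"z": 0,"wx": 0,"wy": 0,"wz": 0,"grip": 0.8},
    {"x": 0,"y": 0,"z": 0,"wx": 0,"wy": 0,"wz": 0,"grip": 1},
    {"x": 0,"y": 0,"z": 0,"wx": 0,"wy": 0,"wz": 0,"grip": 1},
    {"x": 0,"y": 0,"z": 0,"wx": 0,"wy": 0,"wz": 0,"grip": 1},
  ],
  squeeze=20,
)

```text
clock: 8.27
ee_pos: [0.5196, -0.2075, 0.0473]
orientation: [-2.062, -1.276, -1.074]
ft_force: [-0.2, -0.3, 0.5]
grip_width: 0.0851
grasp_force: 0.0
```

```bash
python3 step3.py
python3 - <<'E'
from h import *
from cell import arm
s=arm.get_state(); R=Ro.from_rotvec(s["orientation"]).as_matrix(); print(R.round(3))
plan(s["ee_pos"]-.13*R[:,2],R,6)
E
```

```text
[ 1.209  0.696 -0.501  1.787 -0.653  1.156  0.7  ] 8.2667 [-0.2 -0.3  0.5] 0.08513698367141243 0.0
G [ 0.51272525 -0.22119894  0.05803895] tilt 54.97529606066527
scene 644 a,z rect [-16.6  65.1] [117.1  82. ] 88.4 b [-0.0262  0.0296] a [-0.0145  0.022 ] z [0.0074 0.1224]
top 304 a,z rect [ 5.1 67. ] [124.   43.3] 86.7 b [-0.0293  0.0281] a [-0.0125  0.0264] z [0.0136 0.1266]
[[ 0.256  0.895  0.366]
 [ 0.514 -0.447  0.732]
 [ 0.819  0.001 -0.574]]
n=6 xyz cm [-0.    -0.    -2.167] w [0. 0. 0.]
```

Released; the cover is standing, with its top at 0.122 to 0.127 m. I'll pass over the top to the pad side.

```bash
cat > step4.py <<'E'
from h import *
from cell import arm
s=arm.get_state(); R0=Ro.from_rotvec(s["orientation"]).as_matrix(); p0=s["ee_pos"]-.1302*R0[:,2]
G=np.array([.5127,-.2212,.060]); u=np.array([np.cos(np.radians(63.3)),np.sin(np.radians(63.3)),0])
G2=G+.011*u+[0,0,.002]
p,R=plan(*target(G+[0,0,.16],63.3,0),12,p0,R0)
p,R=plan(*target(G2,63.3,-55,.12),12,p,R)
plan(*target(G2,63.3,-55),6,p,R)
E
python3 step4.py
```

```text
n=12 xyz cm [ 1.028 -0.    -0.203] w [-0.0001 -0.08    0.0003]
n=12 xyz cm [1.036 0.    0.29 ] w [ 0.   -0.08  0.  ]
n=6 xyz cm [0. 0. 2.] w [0. 0. 0.]
```

servo_tool(
  rows=[
    {"x": 0,"y": 0,"z": -2.17,"wx": 0,"wy": 0,"wz": 0,"grip": 1},
    {"x": 0,"y": 0,"z": -2.17,"wx": 0,"wy": 0,"wz": 0,"grip": 1},
    {"x": 0,"y": 0,"z": -2.17,"wx": 0,"wy": 0,"wz": 0,"grip": 1},
    {"x": 0,"y": 0,"z": -2.17,"wx": 0,"wy": 0,"wz": 0,"grip": 1},
    {"x": 0,"y": 0,"z": -2.17,"wx": 0,"wy": 0,"wz": 0,"grip": 1},
    {"x": 0,"y": 0,"z": -2.17,"wx": 0,"wy": 0,"wz": 0,"grip": 1},
    {"x": 1.03,"y": 0,"z": -0.2,"wx": 0,"wy": -0.08,"wz": 0,"grip": 1},
    {"x": 1.03,"y": 0,"z": -0.2,"wx": 0,"wy": -0.08,"wz": 0,"grip": 1},
    {"x": 1.03,"y": 0,"z": -0.2,"wx": 0,"wy": -0.08,"wz": 0,"grip": 1},
    {"x": 1.03,"y": 0,"z": -0.2,"wx": 0,"wy": -0.08,"wz": 0,"grip": 1},
    {"x": 1.03,"y": 0,"z": -0.2,"wx": 0,"wy": -0.08,"wz": 0,"grip": 1},
    {"x": 1.03,"y": 0,"z": -0.2,"wx": 0,"wy": -0.08,"wz": 0,"grip": 1},
    {"x": 1.03,"y": 0,"z": -0.2,"wx": 0,"wy": -0.08,"wz": 0,"grip": 1},
    {"x": 1.03,"y": 0,"z": -0.2,"wx": 0,"wy": -0.08,"wz": 0,"grip": 1},
    {"x": 1.03,"y": 0,"z": -0.2,"wx": 0,"wy": -0.08,"wz": 0,"grip": 1},
    {"x": 1.03,"y": 0,"z": -0.2,"wx": 0,"wy": -0.08,"wz": 0,"grip": 1},
    {"x": 1.03,"y": 0,"z": -0.2,"wx": 0,"wy": -0.08,"wz": 0,"grip": 1},
    {"x": 1.03,"y": 0,"z": -0.2,"wx": 0,"wy": -0.08,"wz": 0,"grip": 1},
  ],
)

```text
clock: 9.87
ee_pos: [0.5133, -0.2205, 0.2024]
orientation: [2.668, 1.649, -0.003]
ft_force: [0.2, 0.2, 0.2]
grip_width: 0.0854
grasp_force: 0.0
```

servo_tool(
  rows=[
    {"x": 1.036,"y": 0,"z": 0.29,"wx": 0,"wy": -0.08,"wz": 0,"grip": 1},
    {"x": 1.036,"y": 0,"z": 0.29,"wx": 0,"wy": -0.08,"wz": 0,"grip": 1},
    {"x": 1.036,"y": 0,"z": 0.29,"wx": 0,"wy": -0.08,"wz": 0,"grip": 1},
    {"x": 1.036,"y": 0,"z": 0.29,"wx": 0,"wy": -0.08,"wz": 0,"grip": 1},
    {"x": 1.036,"y": 0,"z": 0.29,"wx": 0,"wy": -0.08,"wz": 0,"grip": 1},
    {"x": 1.036,"y": 0,"z": 0.29,"wx": 0,"wy": -0.08,"wz": 0,"grip": 1},
    {"x": 1.036,"y": 0,"z": 0.29,"wx": 0,"wy": -0.08,"wz": 0,"grip": 1},
    {"x": 1.036,"y": 0,"z": 0.29,"wx": 0,"wy": -0.08,"wz": 0,"grip": 1},
    {"x": 1.036,"y": 0,"z": 0.29,"wx": 0,"wy": -0.08,"wz": 0,"grip": 1},
    {"x": 1.036,"y": 0,"z": 0.29,"wx": 0,"wy": -0.08,"wz": 0,"grip": 1},
    {"x": 1.036,"y": 0,"z": 0.29,"wx": 0,"wy": -0.08,"wz": 0,"grip": 1},
    {"x": 1.036,"y": 0,"z": 0.29,"wx": 0,"wy": -0.08,"wz": 0,"grip": 1},
    {"x": 0,"y": 0,"z": 0,"wx": 0,"wy": 0,"wz": 0,"grip": 1},
    {"x": 0,"y": 0,"z": 0,"wx": 0,"wy": 0,"wz": 0,"grip": 1},
    {"x": 0,"y": 0,"z": 0,"wx": 0,"wy": 0,"wz": 0,"grip": 1},
  ],
)

```text
clock: 11.12
ee_pos: [0.555, -0.1373, 0.1206]
orientation: [2.063, 1.273, -1.071]
ft_force: [1.2, 0.6, 0.6]
grip_width: 0.0856
grasp_force: 0.0
```

```bash
cat > step5.py <<'E'
from h import *
from cell import arm
s,c,W=wrist(arm); print(s["q"].round(3),s["clock"],s["ee_pos"])
G=np.array([.5127,-.2212,.060]); u=np.array([np.cos(np.radians(63.3)),np.sin(np.radians(63.3)),0]); v=np.array([u[1],-u[0],0])
d=W-G; a=d@u; b=d@v; Z=W[...,2]
m=(abs(a)<.06)&(abs(b)<.05)&(Z>.008)&(Z<.15); print(m.sum(),"a",np.nanpercentile(a[m],[1,5,50,95,99]).round(4),"b",np.nanpercentile(b[m],[1,99]).round(4),"z",np.nanpercentile(Z[m],[1,99]).round(4))
f=m&(Z<.1)&(a>.01); A=np.column_stack([b[f],Z[f],np.ones(f.sum())]); print("face fit",np.linalg.lstsq(A,a[f],rcond=None)[0].round(4))
plan(*target(G+.011*u+[0,0,.002],63.3,-55),6)
E
python3 step5.py
```

```text
[ 0.048  0.703 -0.417  1.538  0.849  1.787 -1.042] 11.1167 [ 0.55501762 -0.13732096  0.12063102]
10057 a [0.0031 0.0225 0.0259 0.0274 0.0279] b [-0.0277  0.0272] z [0.0106 0.1205]
face fit [0.0036 0.0022 0.0255]
n=6 xyz cm [ 0.02  -0.011  2.006] w [ 0.0004 -0.0003 -0.0003]
```

servo_tool(
  rows=[
    {"x": 0.02,"y": 0,"z": 2,"wx": 0,"wy": 0,"wz": 0,"grip": 1},
    {"x": 0.02,"y": 0,"z": 2,"wx": 0,"wy": 0,"wz": 0,"grip": 1},
    {"x": 0.02,"y": 0,"z": 2,"wx": 0,"wy": 0,"wz": 0,"grip": 1},
    {"x": 0.02,"y": 0,"z": 2,"wx": 0,"wy": 0,"wz": 0,"grip": 1},
    {"x": 0.02,"y": 0,"z": 2,"wx": 0,"wy": 0,"wz": 0,"grip": 1},
    {"x": 0.02,"y": 0,"z": 2,"wx": 0,"wy": 0,"wz": 0,"grip": 1},
    {"x": 0,"y": 0,"z": 0,"wx": 0,"wy": 0,"wz": 0,"grip": 1},
    {"x": 0,"y": 0,"z": 0,"wx": 0,"wy": 0,"wz": 0,"grip": 1},
    {"x": 0,"y": 0,"z": 0,"wx": 0,"wy": 0,"wz": 0,"grip": 0.5},
    {"x": 0,"y": 0,"z": 0,"wx": 0,"wy": 0,"wz": 0,"grip": 0.5},
    {"x": 0,"y": 0,"z": 0,"wx": 0,"wy": 0,"wz": 0,"grip": 0.5},
    {"x": 0,"y": 0,"z": 0,"wx": 0,"wy": 0,"wz": 0,"grip": 0.5},
    {"x": 0,"y": 0,"z": 0,"wx": 0,"wy": 0,"wz": 0,"grip": 0.5},
    {"x": 0,"y": 0,"z": 0,"wx": 0,"wy": 0,"wz": 0,"grip": 0.5},
  ],
  squeeze=60,
)

```text
clock: 12.33
ee_pos: [0.5121, -0.2233, 0.0513]
orientation: [2.061, 1.274, -1.071]
ft_force: [-0.1, 3.5, 6.6]
grip_width: 0.055
grasp_force: 64.8
```

Run:
```python
from h import *
from cell import arm
s=arm.get_state(); p0=s["ee_pos"];R0=Ro.from_rotvec(s["orientation"]).as_matrix(); G=p0-.0187*R0[:,2]; print(s["q"].round(3),s["clock"],"G",G,s["ft_force"].round(1))
up=p0+[0,0,.03]; plan(up,R0,3)
plan(*target(G+[0,0,.03],63.3,35),16,up,R0)
```

```text
[ 0.154  0.711 -0.377  1.702  0.92   1.606 -1.079] 12.3333 G [ 0.51895285 -0.20956511  0.06201696] [-0.1  3.5  6.6]
n=3 xyz cm [-0.819  0.002 -0.573] w [0. 0. 0.]
n=16 xyz cm [ 0.183 -0.    -0.009] w [0.0002 0.0982 0.0002]
```

servo_tool(
  rows=[
    {"x": -0.82,"y": 0,"z": -0.57,"wx": 0,"wy": 0,"wz": 0,"grip": 0.5},
    {"x": -0.82,"y": 0,"z": -0.57,"wx": 0,"wy": 0,"wz": 0,"grip": 0.5},
    {"x": -0.82,"y": 0,"z": -0.57,"wx": 0,"wy": 0,"wz": 0,"grip": 0.5},
    {"x": 0.183,"y": 0,"z": -0.009,"wx": 0,"wy": 0.0982,"wz": 0,"grip": 0.5},
    {"x": 0.183,"y": 0,"z": -0.009,"wx": 0,"wy": 0.0982,"wz": 0,"grip": 0.5},
    {"x": 0.183,"y": 0,"z": -0.009,"wx": 0,"wy": 0.0982,"wz": 0,"grip": 0.5},
    {"x": 0.183,"y": 0,"z": -0.009,"wx": 0,"wy": 0.0982,"wz": 0,"grip": 0.5},
    {"x": 0.183,"y": 0,"z": -0.009,"wx": 0,"wy": 0.0982,"wz": 0,"grip": 0.5},
    {"x": 0.183,"y": 0,"z": -0.009,"wx": 0,"wy": 0.0982,"wz": 0,"grip": 0.5},
    {"x": 0.183,"y": 0,"z": -0.009,"wx": 0,"wy": 0.0982,"wz": 0,"grip": 0.5},
    {"x": 0.183,"y": 0,"z": -0.009,"wx": 0,"wy": 0.0982,"wz": 0,"grip": 0.5},
    {"x": 0.183,"y": 0,"z": -0.009,"wx": 0,"wy": 0.0982,"wz": 0,"grip": 0.5},
    {"x": 0.183,"y": 0,"z": -0.009,"wx": 0,"wy": 0.0982,"wz": 0,"grip": 0.5},
    {"x": 0.183,"y": 0,"z": -0.009,"wx": 0,"wy": 0.0982,"wz": 0,"grip": 0.5},
    {"x": 0.183,"y": 0,"z": -0.009,"wx": 0,"wy": 0.0982,"wz": 0,"grip": 0.5},
    {"x": 0.183,"y": 0,"z": -0.009,"wx": 0,"wy": 0.0982,"wz": 0,"grip": 0.5},
    {"x": 0.183,"y": 0,"z": -0.009,"wx": 0,"wy": 0.0982,"wz": 0,"grip": 0.5},
    {"x": 0.183,"y": 0,"z": -0.009,"wx": 0,"wy": 0.0982,"wz": 0,"grip": 0.5},
    {"x": 0.183,"y": 0,"z": -0.009,"wx": 0,"wy": 0.0982,"wz": 0,"grip": 0.5},
  ],
  squeeze=60,
)

```text
clock: 13.92
ee_pos: [0.5223, -0.2023, 0.0766]
orientation: [-2.319, -1.437, -0.736]
ft_force: [0.4, 0.3, -6.3]
grip_width: 0.0551
grasp_force: 64.5
```

servo_tool(
  rows=[
    {"x": 0,"y": 0,"z": 0,"wx": 0,"wy": 0,"wz": 0,"grip": 0.5},
    {"x": 0,"y": 0,"z": 0,"wx": 0,"wy": 0,"wz": 0,"grip": 0.5},
  ],
)

```text
clock: 14.08
ee_pos: [0.5214, -0.2027, 0.0747]
orientation: [-2.324, -1.432, -0.728]
ft_force: [1.4, 1.0, -4.7]
grip_width: 0.0547
grasp_force: 64.7
```

```bash
python3 step3.py;python3 - <<'E'
from h import *
from cell import arm
s=arm.get_state(); R=Ro.from_rotvec(s["orientation"]).as_matrix()
plan(s["ee_pos"]-[0,0,.06],R,6); plan(s["ee_pos"]-[0,0,.001],R,1)
E
```

```text
[ 1.264  0.521 -0.746  1.83  -0.307  1.008  0.287] 14.0833 [ 1.4  1.  -4.7] 0.05467194957919125 64.65645343065262
G [ 0.51659579 -0.21221408  0.09001931] tilt 34.8351223313401
scene 793 a,z rect [ -4.4 118.4] [131.4 112.1] 0.7 b [-0.0261  0.0292] a [-0.0587  0.0596] z [0.0637 0.1489]
top 486 a,z rect [ 13.2 100.9] [ 79.9 100.6] 69.6 b [-0.0287  0.0269] a [-0.0217  0.0615] z [0.0794 0.1435]
n=6 xyz cm [-0.571 -0.001  0.821] w [0. 0. 0.]
n=1 xyz cm [-0.057 -0.     0.082] w [0. 0. 0.]
```

servo_tool(
  rows=[
    {"x": -0.57,"y": 0,"z": 0.82,"wx": 0,"wy": 0,"wz": 0,"grip": 0.5},
    {"x": -0.57,"y": 0,"z": 0.82,"wx": 0,"wy": 0,"wz": 0,"grip": 0.5},
    {"x": -0.57,"y": 0,"z": 0.82,"wx": 0,"wy": 0,"wz": 0,"grip": 0.5},
    {"x": -0.57,"y": 0,"z": 0.82,"wx": 0,"wy": 0,"wz": 0,"grip": 0.5},
    {"x": -0.57,"y": 0,"z": 0.82,"wx": 0,"wy": 0,"wz": 0,"grip": 0.5},
    {"x": -0.57,"y": 0,"z": 0.82,"wx": 0,"wy": 0,"wz": 0,"grip": 0.5},
    {"x": 0,"y": 0,"z": 0,"wx": 0,"wy": 0,"wz": 0,"grip": 0.5},
    {"x": 0,"y": 0,"z": 0,"wx": 0,"wy": 0,"wz": 0,"grip": 0.5},
  ],
)

```text
clock: 14.85
ee_pos: [0.5226, -0.2005, 0.0148]
orientation: [-2.319, -1.434, -0.732]
ft_force: [-0.5, 0.2, -4.8]
grip_width: 0.0548
grasp_force: 64.6
```

servo_tool(
  rows=[
    {"x": -0.114,"y": 0,"z": 0.164,"wx": 0,"wy": 0,"wz": 0,"grip": 0.5},
    {"x": 0,"y": 0,"z": 0,"wx": 0,"wy": 0,"wz": 0,"grip": 0.5},
  ],
)

```text
clock: 15.02
ee_pos: [0.5231, -0.2011, 0.0137]
orientation: [-2.321, -1.435, -0.732]
ft_force: [0.1, 0.0, -4.1]
grip_width: 0.0551
grasp_force: 64.7
```

servo_tool(
  rows=[
    {"x": -0.057,"y": 0,"z": 0.082,"wx": 0,"wy": 0,"wz": 0,"grip": 0.5},
    {"x": 0,"y": 0,"z": 0,"wx": 0,"wy": 0,"wz": 0,"grip": 0.5},
  ],
)

```text
clock: 15.18
ee_pos: [0.523, -0.2011, 0.0127]
orientation: [-2.321, -1.435, -0.732]
ft_force: [-1.0, -0.4, -5.4]
grip_width: 0.0553
grasp_force: 64.7
```

servo_tool(
  rows=[
    {"x": -0.057,"y": 0,"z": 0.082,"wx": 0,"wy": 0,"wz": 0,"grip": 0.5},
    {"x": 0,"y": 0,"z": 0,"wx": 0,"wy": 0,"wz": 0,"grip": 0.5},
  ],
)

```text
clock: 15.35
ee_pos: [0.5231, -0.2011, 0.0121]
orientation: [-2.321, -1.435, -0.732]
ft_force: [-2.9, -1.9, 0.1]
grip_width: 0.0553
grasp_force: 65.2
```

servo_tool(
  rows=[
    {"x": -0.057,"y": 0,"z": 0.082,"wx": 0,"wy": 0,"wz": 0,"grip": 0.5},
    {"x": 0,"y": 0,"z": 0,"wx": 0,"wy": 0,"wz": 0,"grip": 0.5},
  ],
)

```text
clock: 15.52
ee_pos: [0.5231, -0.2011, 0.012]
orientation: [-2.32, -1.435, -0.733]
ft_force: [-7.5, -2.4, 14.7]
grip_width: 0.0553
grasp_force: 66.7
```

Run:
```python
from h import *
from cell import arm
s=arm.get_state(); R0=Ro.from_rotvec(s["orientation"]).as_matrix(); G=s["ee_pos"]-.0187*R0[:,2]
print(s["wrist_torque"],G)
u=np.array([np.cos(np.radians(63.3)),np.sin(np.radians(63.3))]); v=np.array([u[1],-u[0]])
for n in("scene","top"):
    c=arm.capture(n); W=pts(c); d=W[...,:2]-G[:2]; a=d@u; b=d@v; Z=W[...,2]
    for A in(.042,.05,.056):
        m=(abs(a-A)<.004)&(abs(b)<.03); print(n,A,m.sum(),np.nanmedian(Z[m]).round(4),end=' ')
    for A in(-.05,):
        m=(abs(a-A)<.008)&(abs(b)<.03); print(n,A,m.sum(),np.nanpercentile(Z[m],[10,50,90]).round(4))
```

```text
[0.73672153 1.34186992 0.8131032 ] [ 0.51830589 -0.21069791  0.02727529]
scene 0.042 73 0.0374 scene 0.05 74 0.0366 scene 0.056 79 0.0358 scene -0.05 184 [0.0289 0.1489 0.1659]
top 0.042 48 0.0367 top 0.05 43 0.0372 top 0.056 42 0.0355 top -0.05 119 [0.135  0.1548 0.1686]
```

It's firmly on the bench and close to level. Releasing, then backing off and going vertical.

servo_tool(
  rows=[
    {"x": 0.057,"y": 0,"z": -0.082,"wx": 0,"wy": 0,"wz": 0,"grip": 0.5},
    {"x": 0,"y": 0,"z": 0,"wx": 0,"wy": 0,"wz": 0,"grip": 0.5},
    {"x": 0,"y": 0,"z": 0,"wx": 0,"wy": 0,"wz": 0,"grip": 0.72},
    {"x": 0,"y": 0,"z": 0,"wx": 0,"wy": 0,"wz": 0,"grip": 0.8},
    {"x": 0,"y": 0,"z": 0,"wx": 0,"wy": 0,"wz": 0,"grip": 1},
    {"x": 0,"y": 0,"z": 0,"wx": 0,"wy": 0,"wz": 0,"grip": 1},
    {"x": 0,"y": 0,"z": 0,"wx": 0,"wy": 0,"wz": 0,"grip": 1},
    {"x": 0,"y": 0,"z": -2,"wx": 0,"wy": 0,"wz": 0,"grip": 1},
    {"x": 0,"y": 0,"z": -2,"wx": 0,"wy": 0,"wz": 0,"grip": 1},
    {"x": 0,"y": 0,"z": -2,"wx": 0,"wy": 0,"wz": 0,"grip": 1},
    {"x": 0,"y": 0,"z": -2,"wx": 0,"wy": 0,"wz": 0,"grip": 1},
    {"x": 0,"y": 0,"z": -2,"wx": 0,"wy": 0,"wz": 0,"grip": 1},
    {"x": 0,"y": 0,"z": -2,"wx": 0,"wy": 0,"wz": 0,"grip": 1},
    {"x": 0,"y": 0,"z": 0,"wx": 0,"wy": 0,"wz": 0,"grip": 1},
    {"x": 0,"y": 0,"z": 0,"wx": 0,"wy": 0,"wz": 0,"grip": 1},
  ],
  squeeze=20,
)

```text
clock: 16.87
ee_pos: [0.4923, -0.2633, 0.1103]
orientation: [-2.323, -1.435, -0.732]
ft_force: [0.3, 0.0, -0.8]
grip_width: 0.0854
grasp_force: 0.0
```

```bash
cat > step6.py <<'E'
from h import *
from cell import arm
s,c,W=wrist(arm); print(s["q"].round(3),s["clock"],s["ee_pos"])
G=np.array([.5183,-.2107])
def fit(W,I,n):
    Z=W[...,2]; h=cv2.cvtColor(I,cv2.COLOR_RGB2HSV); br=(h[...,1]>90)
    m=(np.hypot(W[...,0]-G[0],W[...,1]-G[1])<.09)&(Z>.006)&(Z<.06)
    L=cv2.connectedComponentsWithStats(m.astype(np.uint8)); 
    if L[0]>1:
        m=L[1]==1+np.argmax(L[2][1:,4]); print(n,rect(W,m),"top",rect(W,m&(Z>.03)),np.nanpercentile(Z[m],[50,95]).round(4))
fit(W,c["image"],"wrist")
for n in("top","scene"):
    c=arm.capture(n); fit(pts(c),c["image"],n)
plan(*target([.5183,-.2107,.0337],63.3,0,.10),10)
E
python3 step6.py
```

```text
[ 1.347  0.503 -0.725  1.754 -0.298  1.143  0.346] 16.8667 [ 0.49227318 -0.2633324   0.11029822]
wrist (array([ 518.7, -209.5]), array([120.1,  56.2]), np.float32(63.6), 10299) top (array([ 518.7, -209.4]), array([120.1,  56.2]), np.float32(63.6), 10135) [0.0394 0.0409]
top (array([ 517.7, -208.5]), array([121.1,  57.4]), np.float32(64.3), 669) top (array([ 517.7, -209.2]), array([119.2,  57.4]), np.float32(63.6), 596) [0.0366 0.0433]
scene (array([ 519.7, -210.4]), array([120.8,  58.9]), np.float32(63.9), 1081) top (array([ 519.7, -210.4]), array([120.8,  58.9]), np.float32(63.9), 891) [0.0377 0.0417]
n=10 xyz cm [0.567 0.01  0.134] w [-0.0002 -0.0611  0.0004]
```

servo_tool(
  rows=[
    {"x": 0.57,"y": 0.01,"z": 0.134,"wx": 0,"wy": -0.061,"wz": 0,"grip": 1},
    {"x": 0.57,"y": 0.01,"z": 0.134,"wx": 0,"wy": -0.061,"wz": 0,"grip": 1},
    {"x": 0.57,"y": 0.01,"z": 0.134,"wx": 0,"wy": -0.061,"wz": 0,"grip": 1},
    {"x": 0.57,"y": 0.01,"z": 0.134,"wx": 0,"wy": -0.061,"wz": 0,"grip": 1},
    {"x": 0.57,"y": 0.01,"z": 0.134,"wx": 0,"wy": -0.061,"wz": 0,"grip": 1},
    {"x": 0.57,"y": 0.01,"z": 0.134,"wx": 0,"wy": -0.061,"wz": 0,"grip": 1},
    {"x": 0.57,"y": 0.01,"z": 0.134,"wx": 0,"wy": -0.061,"wz": 0,"grip": 1},
    {"x": 0.57,"y": 0.01,"z": 0.134,"wx": 0,"wy": -0.061,"wz": 0,"grip": 1},
    {"x": 0.57,"y": 0.01,"z": 0.134,"wx": 0,"wy": -0.061,"wz": 0,"grip": 1},
    {"x": 0.57,"y": 0.01,"z": 0.134,"wx": 0,"wy": -0.061,"wz": 0,"grip": 1},
    {"x": 0,"y": 0,"z": 0,"wx": 0,"wy": 0,"wz": 0,"grip": 1},
    {"x": 0,"y": 0,"z": 0,"wx": 0,"wy": 0,"wz": 0,"grip": 1},
    {"x": 0,"y": 0,"z": 0,"wx": 0,"wy": 0,"wz": 0,"grip": 1},
  ],
)

```text
clock: 18.1
ee_pos: [0.518, -0.2116, 0.1152]
orientation: [-2.671, -1.652, -0.002]
ft_force: [0.7, -1.0, 0.9]
grip_width: 0.0852
grasp_force: 0.0
```

```bash
sed -i 's/^plan.*/plan(*target([.5187,-.2095,.030],63.6,0),6)/' step6.py; python3 step6.py
```

```text
[ 0.867  0.313 -0.653  1.8    0.209  1.1   -0.32 ] 18.1 [ 0.51801448 -0.21162644  0.11519316]
wrist (array([ 518.5, -209.5]), array([120.5,  56.2]), np.float32(63.6), 11605) top (array([ 518.5, -209.5]), array([120.5,  56.2]), np.float32(63.6), 11530) [0.0397 0.0411]
top (array([ 531.9, -178.7]), array([60.5, 56.6]), np.float32(59.6), 270) top (array([ 532. , -180.1]), array([54.3, 57.3]), np.float32(-26.5), 240) [0.0365 0.0454]
scene (array([ 518.5, -211.4]), array([123.2,  59.7]), np.float32(64.0), 976) top (array([ 519.4, -210.2]), array([120.6,  58.7]), np.float32(62.6), 773) [0.0373 0.0414]
n=6 xyz cm [ 0.056 -0.012  1.737] w [ 0.     -0.0002 -0.0008]
```

servo_tool(
  rows=[
    {"x": 0.055,"y": -0.01,"z": 1.735,"wx": 0,"wy": 0,"wz": -0.001,"grip": 1},
    {"x": 0.055,"y": -0.01,"z": 1.735,"wx": 0,"wy": 0,"wz": -0.001,"grip": 1},
    {"x": 0.055,"y": -0.01,"z": 1.735,"wx": 0,"wy": 0,"wz": -0.001,"grip": 1},
    {"x": 0.055,"y": -0.01,"z": 1.735,"wx": 0,"wy": 0,"wz": -0.001,"grip": 1},
    {"x": 0.055,"y": -0.01,"z": 1.735,"wx": 0,"wy": 0,"wz": -0.001,"grip": 1},
    {"x": 0.055,"y": -0.01,"z": 1.735,"wx": 0,"wy": 0,"wz": 0,"grip": 1},
    {"x": 0,"y": 0,"z": 0,"wx": 0,"wy": 0,"wz": 0,"grip": 1},
    {"x": 0,"y": 0,"z": 0,"wx": 0,"wy": 0,"wz": 0,"grip": 1},
    {"x": 0,"y": 0,"z": 0,"wx": 0,"wy": 0,"wz": 0,"grip": 0.5},
    {"x": 0,"y": 0,"z": 0,"wx": 0,"wy": 0,"wz": 0,"grip": 0.5},
    {"x": 0,"y": 0,"z": 0,"wx": 0,"wy": 0,"wz": 0,"grip": 0.5},
    {"x": 0,"y": 0,"z": 0,"wx": 0,"wy": 0,"wz": 0,"grip": 0.5},
    {"x": 0,"y": 0,"z": 0,"wx": 0,"wy": 0,"wz": 0,"grip": 0.5},
    {"x": 0,"y": 0,"z": 0,"wx": 0,"wy": 0,"wz": 0,"grip": 0.5},
  ],
  squeeze=60,
)

```text
clock: 19.42
ee_pos: [0.5203, -0.2089, 0.0133]
orientation: [2.666, 1.657, 0.002]
ft_force: [-0.8, -0.3, 5.4]
grip_width: 0.0549
grasp_force: 64.7
```

Run:
```python
from h import *
from cell import arm
# nest pose, refined: masks by height around expected
for n in("top","scene"):
    c=np.load(n+".npy",allow_pickle=True).item(); W=pts(c); Z=W[...,2]
    d=W[...,:2]-[.5702,.2085]
    k=np.hypot(d[...,0],d[...,1])<.12
    for lo in(.005,.009): print(n,lo,rect(W,k&(Z>lo)))
s=arm.get_state(); p0=s["ee_pos"];R0=Ro.from_rotvec(s["orientation"]).as_matrix()
print(s["clock"],s["q"].round(3),p0,s["ft_force"].round(1),"yaw",np.degrees(np.arctan2(R0[1,0],R0[0,0])))
up=p0+[0,0,.12]; plan(up,R0,6)
p1,R1=target([0,0,0],-62.8+180,0); p1=np.array([.5702,.2085,up[2]])
plan(p1,R1,24,up,R0)
```

```text
top 0.005 (array([565.6, 207.6]), array([223.6, 234.3]), np.float32(-67.5), 1874)
top 0.009 (array([553. , 199.5]), array([170.2, 180.8]), np.float32(-62.7), 1434)
scene 0.005 (array([567.2, 203.5]), array([188.3, 195.5]), np.float32(-54.8), 1722)
scene 0.009 (array([570.7, 206.6]), array([119.8, 187.6]), np.float32(-62.8), 1610)
19.4167 [ 0.814  0.442 -0.61   1.879  0.315  0.915 -0.404] [ 0.52031091 -0.20885693  0.0133444 ] [-0.8 -0.3  5.4] yaw 63.7237119506288
n=6 xyz cm [ 0.     0.005 -2.   ] w [0. 0. 0.]
n=24 xyz cm [ 1.806  0.195 -0.   ] w [ 0.0001  0.     -0.0389]
```

servo_tool(
  rows=[
    {"x": 0,"y": 0,"z": -2,"wx": 0,"wy": 0,"wz": 0,"grip": 0.5},
    {"x": 0,"y": 0,"z": -2,"wx": 0,"wy": 0,"wz": 0,"grip": 0.5},
    {"x": 0,"y": 0,"z": -2,"wx": 0,"wy": 0,"wz": 0,"grip": 0.5},
    {"x": 0,"y": 0,"z": -2,"wx": 0,"wy": 0,"wz": 0,"grip": 0.5},
    {"x": 0,"y": 0,"z": -2,"wx": 0,"wy": 0,"wz": 0,"grip": 0.5},
    {"x": 0,"y": 0,"z": -2,"wx": 0,"wy": 0,"wz": 0,"grip": 0.5},
  ],
  squeeze=60,
)

```text
clock: 19.92
ee_pos: [0.519, -0.2082, 0.1329]
orientation: [2.668, 1.659, 0.001]
ft_force: [0.7, 0.3, -5.4]
grip_width: 0.0551
grasp_force: 66.8
```

servo_tool(
  rows=[
    {"x": 1.8,"y": 0.19,"z": 0,"wx": 0,"wy": 0,"wz": -0.039,"grip": 0.5},
    {"x": 1.8,"y": 0.19,"z": 0,"wx": 0,"wy": 0,"wz": -0.039,"grip": 0.5},
    {"x": 1.8,"y": 0.19,"z": 0,"wx": 0,"wy": 0,"wz": -0.039,"grip": 0.5},
    {"x": 1.8,"y": 0.19,"z": 0,"wx": 0,"wy": 0,"wz": -0.039,"grip": 0.5},
    {"x": 1.8,"y": 0.19,"z": 0,"wx": 0,"wy": 0,"wz": -0.039,"grip": 0.5},
    {"x": 1.8,"y": 0.19,"z": 0,"wx": 0,"wy": 0,"wz": -0.039,"grip": 0.5},
    {"x": 1.8,"y": 0.19,"z": 0,"wx": 0,"wy": 0,"wz": -0.039,"grip": 0.5},
    {"x": 1.8,"y": 0.19,"z": 0,"wx": 0,"wy": 0,"wz": -0.039,"grip": 0.5},
    {"x": 1.8,"y": 0.19,"z": 0,"wx": 0,"wy": 0,"wz": -0.039,"grip": 0.5},
    {"x": 1.8,"y": 0.19,"z": 0,"wx": 0,"wy": 0,"wz": -0.039,"grip": 0.5},
    {"x": 1.8,"y": 0.19,"z": 0,"wx": 0,"wy": 0,"wz": -0.039,"grip": 0.5},
    {"x": 1.8,"y": 0.19,"z": 0,"wx": 0,"wy": 0,"wz": -0.039,"grip": 0.5},
    {"x": 1.8,"y": 0.19,"z": 0,"wx": 0,"wy": 0,"wz": -0.039,"grip": 0.5},
    {"x": 1.8,"y": 0.19,"z": 0,"wx": 0,"wy": 0,"wz": -0.039,"grip": 0.5},
    {"x": 0,"y": 0,"z": 0,"wx": 0,"wy": 0,"wz": 0,"grip": 0.5},
    {"x": 0,"y": 0,"z": 0,"wx": 0,"wy": 0,"wz": 0,"grip": 0.5},
    {"x": 0,"y": 0,"z": 0,"wx": 0,"wy": 0,"wz": 0,"grip": 0.5},
  ],
)

```text
clock: 21.33
ee_pos: [0.5958, 0.03, 0.1318]
orientation: [2.121, 2.317, 0.0]
ft_force: [-0.1, 0.0, -4.4]
grip_width: 0.0552
grasp_force: 66.8
```

Run:
```python
from h import *
from cell import arm
s,c,W=wrist(arm); print(s["clock"],s["q"].round(3),s["ee_pos"]); np.save("w3.npy",[s,c],allow_pickle=True)
cv2.imwrite("pics/w3.png",c["image"][:,:,::-1])
Z=W[...,2]; d=np.hypot(W[...,0]-.5702,W[...,1]-.2075)
for lo,hi in((.007,.05),(.0185,.03)):
    print(rect(W,(d<.13)&(Z>lo)&(Z<hi)))
```

```text
21.3333 [ 0.537  0.418 -0.828  1.688  0.33   1.181 -0.286] [0.5957739  0.03001612 0.1318175 ]
(array([593.8, 163.2]), array([120.8,  80.5]), np.float32(26.8), 12928)
(array([594.8, 161.8]), array([87.4, 44.5]), np.float32(26.8), 4686)
```

View pics/w3.png

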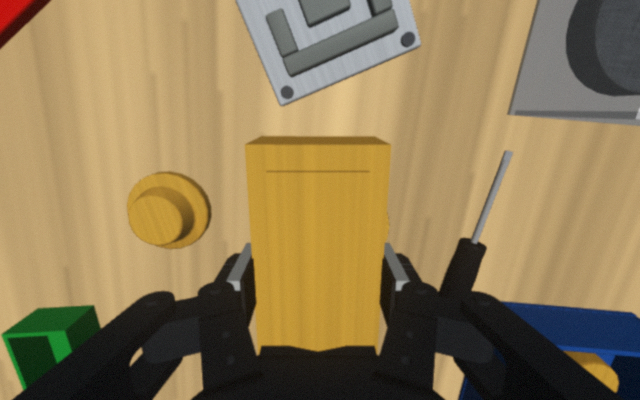

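The wrist view shows the cover held closed face up, with its front edge at row 140 and sides at columns 250 and 388. The near end of the nest is at (345,55) and the red one is off to the left. I'll measure the cover and nest with this camera in the tool frame.

```bash
cat > step7.py <<'E'
from h import *
from cell import arm
def edges(x,y,m,axis):
    "lower/upper boundary of masked points along axis, averaged over bins"
    a,b=(x,y) if axis==0 else (y,x); a,b=a[m],b[m]; lo,hi=np.percentile(b,[8,92]); 
    bins=np.linspace(lo,hi,13); q=[(np.mean(bins[i:i+2]),)+tuple(np.percentile(a[(b>=bins[i])&(b<bins[i+1])],[1,99])) for i in range(12) if ((b>=bins[i])&(b<bins[i+1])).sum()>15]
    q=np.array(q); med=lambda v:np.median(v)
    f1=np.polyfit(q[:,0],q[:,1],1); f2=np.polyfit(q[:,0],q[:,2],1); return med(q[:,1])*1e3,med(q[:,2])*1e3,np.degrees(np.arctan(f1[0])),np.degrees(np.arctan(f2[0]))
def look():
    s,c,W=wrist(arm); R=Ro.from_rotvec(s["orientation"]).as_matrix(); p=s["ee_pos"]
    T=(W-p)@R; h=cv2.cvtColor(c["image"],cv2.COLOR_RGB2HSV); Z=W[...,2]
    br=(h[...,0]>12)&(h[...,0]<30)&(h[...,1]>110)
    m=br&(Z>p[2]+.018)&(Z<p[2]+.033)&(abs(T[...,1])<.035)&(T[...,0]>-.01)&(T[...,0]<.075)
    print("cover tool y edges (mm,slopes deg)",np.round(edges(T[...,0],T[...,1],m,1),2),"x",np.round(edges(T[...,0],T[...,1],m,0),2),"z world",np.nanmedian(Z[m]))
    f=m&(T[...,0]<.045); A=np.column_stack([T[f][:,:2],np.ones(f.sum())]); print("top slope",np.linalg.lstsq(A,T[f][:,2],rcond=None)[0].round(4))
    return s,c,W,R,p,T
def nest(W,yaw=-63.2,c0=(.5705,.2096),S=.13):
    u=np.array([np.cos(np.radians(yaw)),np.sin(np.radians(yaw))]); v=np.array([-u[1],u[0]])
    d=W[...,:2]-c0; a=d@u; b=d@v; Z=W[...,2]; k=(np.abs(a)<S)&(np.abs(b)<.08)
    for nm,lo,hi in(("plate",.007,.05),("walls",.0190,.035)):
        m=k&(Z>lo)&(Z<hi); print(nm,m.sum(),"a",np.round(edges(a,b,m,0),2),"b",np.round(edges(a,b,m,1),2))
    m=k&(abs(a)<.042)&(abs(b)<.013); print("block z",np.nanmedian(Z[m]),m.sum())
    m=k&(abs(a)<.06)&(abs(a)>.045)&(abs(b)<.08); 
if __name__=="__main__":
    s,c,W,R,p,T=look(); print(s["clock"],p,"yaw",np.degrees(np.arctan2(R[1,0],R[0,0]))); nest(W)
E
python3 step7.py
```

```text
cover tool y edges (mm,slopes deg) [-27.42  27.43   0.11  -0.09] x [-9.06 58.92 -0.12 -0.17] z world 0.15800575404225672
top slope [ 0.0059  0.0022 -0.0262]
21.3833 [0.59580465 0.02935422 0.1317893 ] yaw 94.99437342580792
plate 12788 a [3.732e+01 9.150e+01 2.298e+01 6.000e-02] b [-58.5   56.49   1.47  52.31]
walls 4597 a [40.46 75.65 15.53 -0.09] b [-42.98  40.74   1.97  50.85]
block z 0.021942047609805088 198
```

Run:
```python
from h import *
p,R=target([0,0,0],116.8,0); plan(np.array([.6246,.1025,.1318]),R,6)
```

```text
n=6 xyz cm [ 1.077  0.767 -0.   ] w [ 0.0001  0.0001 -0.0635]
```

servo_tool(
  rows=[
    {"x": 1.08,"y": 0.77,"z": 0,"wx": 0,"wy": 0,"wz": -0.0635,"grip": 0.5},
    {"x": 1.08,"y": 0.77,"z": 0,"wx": 0,"wy": 0,"wz": -0.0635,"grip": 0.5},
    {"x": 1.08,"y": 0.77,"z": 0,"wx": 0,"wy": 0,"wz": -0.0635,"grip": 0.5},
    {"x": 1.08,"y": 0.77,"z": 0,"wx": 0,"wy": 0,"wz": -0.0635,"grip": 0.5},
    {"x": 1.08,"y": 0.77,"z": 0,"wx": 0,"wy": 0,"wz": -0.0635,"grip": 0.5},
    {"x": 1.08,"y": 0.77,"z": 0,"wx": 0,"wy": 0,"wz": -0.0635,"grip": 0.5},
    {"x": 0,"y": 0,"z": 0,"wx": 0,"wy": 0,"wz": 0,"grip": 0.5},
    {"x": 0,"y": 0,"z": 0,"wx": 0,"wy": 0,"wz": 0,"grip": 0.5},
    {"x": 0,"y": 0,"z": 0,"wx": 0,"wy": 0,"wz": 0,"grip": 0.5},
  ],
)

```text
clock: 22.18
ee_pos: [0.6247, 0.1023, 0.1317]
orientation: [1.648, 2.674, -0.001]
ft_force: [0.3, 0.5, -4.9]
grip_width: 0.0545
grasp_force: 66.8
```

```bash
cat > step8.py <<'E'
from step7 import *
s,c,W,R,p,T=look(); print(s["clock"],p,"yaw",np.degrees(np.arctan2(R[1,0],R[0,0])),"tilt",R[:2,2].round(4)); nest(W)
Z=W[...,2]; u=np.array([np.cos(np.radians(-63.2)),np.sin(np.radians(-63.2))]); v=np.array([-u[1],u[0]])
d=W[...,:2]-[.5705,.2096]; a=d@u; b=d@v
# block top: strip between walls, z>18mm, |b|<25 
k=(abs(b)<.024)&(abs(a)<.056)&(Z>.0175)&(Z<.03); 
print("block b",np.round(edges(a,b,k,1),2),"a",np.round(edges(a,b,k,0),2))
for a0 in np.arange(-.03,.08,.01):
    q=(abs(a-a0)<.005)&(abs(b)<.05)&(Z>.0195)&(Z<.035)
    if q.sum()>30: print(round(a0,3),np.round(np.percentile(b[q],[1,99])*1e3,1),q.sum())
cv2.imwrite("pics/w4.png",c["image"][:,:,::-1])
E
python3 step8.py
```

```text
cover tool y edges (mm,slopes deg) [-27.31  27.49   0.23  -0.17] x [-9.11 58.94 -0.32 -0.11] z world 0.15787614377134374
top slope [ 0.0054  0.0023 -0.0261]
22.1833 [0.62469166 0.10228242 0.13170841] yaw 116.70498612169499 tilt [ 0.0006 -0.0008]
plate 20817 a [-2.709e+01  6.864e+01  1.100e-01  2.000e-02] b [-58.57  57.72   0.57   0.28]
walls 7575 a [-24.42  68.97  20.16   0.15] b [-17.32  16.27 -24.52  24.97]
block z 0.022122258082225066 3496
block b [-16.96  16.02   0.34   0.  ] a [-24.46  47.5   -0.1    0.13]
-0.02 [-17.2  15.8] 749
-0.01 [-16.8  16. ] 710
0.0 [-17.1  16.2] 699
0.01 [-16.6  16.3] 663
0.02 [-16.8  15.8] 637
0.03 [-41.8  41.3] 777
0.04 [-42.7  42.3] 1111
0.05 [-42.9  42.4] 709
0.06 [-42.7  42.5] 824
0.07 [-42.1  41.9] 655
```

View pics/w4.png

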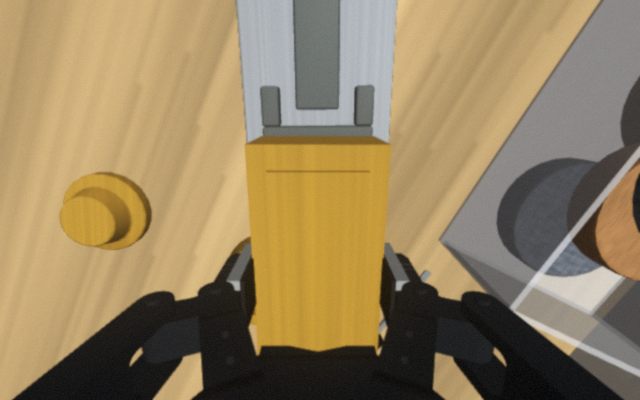

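The wrist view shows the nest dead ahead: pocket walls at (270,105) and (365,105), block end at row 108, near wall at rows 126-135, and the cover's front edge at row 147. I'll refine the lengthwise offset from the image edges.

```bash
cat > step9.py <<'E'
from step7 import *
s,c,W=wrist(arm); R=Ro.from_rotvec(s["orientation"]).as_matrix(); p=s["ee_pos"]; print(s["clock"],p)
M=np.eye(4);M[:3,:3]=R;M[:3,3]=p; M=M@c["mount"]
def onplane(u_,v_,z):
    K=np.array([[c["fx"],0,c["cx"]],[0,c["fy"],c["cy"]],[0,0,1]])
    xd=(u_-c["cx"])/c["fx"];yd=(v_-c["cy"])/c["fy"];x,y=xd,yd
    for _ in range(8): k=1+c["k1"]*(x*x+y*y);x,y=xd/k,yd/k
    r=M[:3,:3]@[x,y,1]; o=M[:3,3]; return o+r*(z-o[2])/r[2]
g=cv2.GaussianBlur(c["image"],(0,0),.8).astype(float)
u=np.array([np.cos(np.radians(-63.2)),np.sin(np.radians(-63.2))])
prof=np.abs(np.diff(g[:,300:336].mean(1),axis=0)).sum(1)
pk=[i for i in range(70,180) if prof[i]>4 and prof[i]==prof[i-2:i+3].max()]
def sub(i): w=prof[i-1:i+2]; return i+.5+(w[0]-w[2])/(2*(w[0]+w[2]-2*w[1]))
for i in pk:
    v_=sub(i); print(round(v_,2),round(prof[i],1),{z:round(float((onplane(318,v_,z)[:2]-[.5705,.2096])@u*1e3),2) for z in(.012,.022,.026)}, "tool x at",{h:round(float(((onplane(318,v_,p[2]+h)-p)@R)[0]*1e3),2) for h in(.0237,.0267,-.0133)})
E
python3 step9.py
```

```text
22.2333 [0.62474248 0.10210371 0.13177075]
108.93 90.7 {0.012: 49.21, 0.022: 49.15, 0.026: 49.12} tool x at {0.0237: 72.06, 0.0267: 72.07, -0.0133: 71.87}
124.56 80.2 {0.012: 61.57, 0.022: 61.03, 0.026: 60.82} tool x at {0.0237: 66.46, 0.0267: 66.61, -0.0133: 64.53}
135.6 30.4 {0.012: 70.52, 0.022: 69.64, 0.026: 69.29} tool x at {0.0237: 62.4, 0.0267: 62.66, -0.0133: 59.21}
144.07 47.3 {0.012: 77.51, 0.022: 76.37, 0.026: 75.91} tool x at {0.0237: 59.23, 0.0267: 59.57, -0.0133: 55.05}
169.56 29.0 {0.012: 99.24, 0.022: 97.28, 0.026: 96.49} tool x at {0.0237: 49.37, 0.0267: 49.96, -0.0133: 42.13}
172.43 28.8 {0.012: 101.76, 0.022: 99.7, 0.026: 98.87} tool x at {0.0237: 48.23, 0.0267: 48.85, -0.0133: 40.64}
```

Run:
```python
from h import *
p,R=target([0,0,0],116.8,0); plan(np.array([.5698,.2101,.062]),R,10)
```

```text
n=10 xyz cm [ 1.212 -0.005  0.698] w [ 0.      0.0001 -0.0002]
```

servo_tool(
  rows=[
    {"x": 1.21,"y": 0,"z": 0.7,"wx": 0,"wy": 0,"wz": 0,"grip": 0.5},
    {"x": 1.21,"y": 0,"z": 0.7,"wx": 0,"wy": 0,"wz": 0,"grip": 0.5},
    {"x": 1.21,"y": 0,"z": 0.7,"wx": 0,"wy": 0,"wz": 0,"grip": 0.5},
    {"x": 1.21,"y": 0,"z": 0.7,"wx": 0,"wy": 0,"wz": 0,"grip": 0.5},
    {"x": 1.21,"y": 0,"z": 0.7,"wx": 0,"wy": 0,"wz": 0,"grip": 0.5},
    {"x": 1.21,"y": 0,"z": 0.7,"wx": 0,"wy": 0,"wz": 0,"grip": 0.5},
    {"x": 1.21,"y": 0,"z": 0.7,"wx": 0,"wy": 0,"wz": 0,"grip": 0.5},
    {"x": 1.21,"y": 0,"z": 0.7,"wx": 0,"wy": 0,"wz": 0,"grip": 0.5},
    {"x": 1.21,"y": 0,"z": 0.7,"wx": 0,"wy": 0,"wz": 0,"grip": 0.5},
    {"x": 1.21,"y": 0,"z": 0.7,"wx": 0,"wy": 0,"wz": 0,"grip": 0.5},
    {"x": 0,"y": 0,"z": 0,"wx": 0,"wy": 0,"wz": 0,"grip": 0.5},
    {"x": 0,"y": 0,"z": 0,"wx": 0,"wy": 0,"wz": 0,"grip": 0.5},
    {"x": 0,"y": 0,"z": 0,"wx": 0,"wy": 0,"wz": 0,"grip": 0.5},
    {"x": 0,"y": 0,"z": 0,"wx": 0,"wy": 0,"wz": 0,"grip": 0.5},
  ],
)

```text
clock: 23.45
ee_pos: [0.5708, 0.2109, 0.0622]
orientation: [1.646, 2.674, 0.001]
ft_force: [-0.4, 0.3, -5.7]
grip_width: 0.0549
grasp_force: 66.7
```

Run:
```python
from step7 import *
s,c,W,R,p0,T=look(); print(s["clock"],s["q"].round(3),p0,R.round(4))
p,R=target([0,0,0],116.8,0); plan(np.array([.5698,.2101,.042]),R,4)
cv2.imwrite("pics/w5.png",c["image"][:,:,::-1])
```

```text
cover tool y edges (mm,slopes deg) [-27.26  27.34   0.24  -0.3 ] x [-9.050e+00  5.892e+01  5.000e-02 -1.600e-01] z world 0.08838470149533506
top slope [ 0.0042  0.0015 -0.0261]
23.45 [ 0.256  0.552 -0.884  1.718  0.474  1.099 -0.309] [0.57079312 0.21091448 0.06219592] [[-4.506e-01  8.927e-01  1.700e-03]
 [ 8.927e-01  4.506e-01 -2.000e-04]
 [-1.000e-03  1.500e-03 -1.000e+00]]
n=4 xyz cm [-0.006 -0.031  0.505] w [ 0.0004  0.0002 -0.0001]
```

View pics/w5.png

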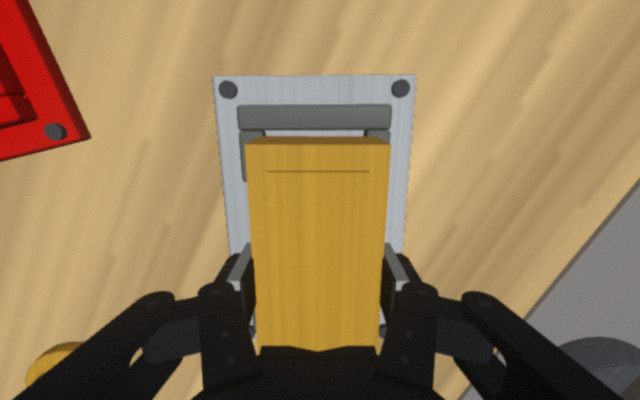

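The cover is over the pocket, with the far wall at rows 105-128, columns 238-391. I'll check the alignment from the edges.

```bash
cat >> step9.py <<'E'
print("---far, in tool frame")
for v0 in range(60,175): 
    if prof[v0]>4 and prof[v0]==prof[v0-2:v0+3].max():
        v_=sub(v0); print(round(v_,2),{z:round(float(((onplane(318,v_,z)-p)@R)[0]*1e3),2) for z in(.012,.026)})
for r0,r1,z,nm in((110,121,.026,"wall ±43.5"),(84,95,.012,"plate ±60"),(180,230,p[2]+.0237,"cover ±28")):
    q=np.abs(np.diff(g[r0:r1].mean(0),axis=0)).sum(1); 
    print(nm,[(round(i+.5+(q[i-1]-q[i+1])/(2*(q[i-1]+q[i+1]-2*q[i])),2),round(float(((onplane(i+.5+(q[i-1]-q[i+1])/(2*(q[i-1]+q[i+1]-2*q[i])),(r0+r1-1)/2,z)-p)@R)[1]*1e3),2)) for i in range(190,430) if q[i]>12 and q[i]==q[i-3:i+4].max()])
E
python3 step9.py
```

```text
23.5 [0.57077954 0.21087558 0.06222029]
74.76 31.2 {0.012: -91.61, 0.022: -90.69, 0.026: -90.32} tool x at {0.0237: 83.75, 0.0267: 83.47, -0.0133: 87.2}
104.0 70.0 {0.012: -75.46, 0.022: -75.37, 0.026: -75.34} tool x at {0.0237: 73.79, 0.0267: 73.76, -0.0133: 74.14}
129.85 96.8 {0.012: -60.43, 0.022: -61.12, 0.026: -61.4} tool x at {0.0237: 64.52, 0.0267: 64.72, -0.0133: 61.99}
136.0 79.2 {0.012: -56.75, 0.022: -57.63, 0.026: -57.99} tool x at {0.0237: 62.25, 0.0267: 62.51, -0.0133: 59.01}
144.27 44.4 {0.012: -51.73, 0.022: -52.87, 0.026: -53.33} tool x at {0.0237: 59.15, 0.0267: 59.49, -0.0133: 54.95}
169.55 28.1 {0.012: -35.88, 0.022: -37.85, 0.026: -38.63} tool x at {0.0237: 49.38, 0.0267: 49.96, -0.0133: 42.14}
172.42 28.2 {0.012: -34.03, 0.022: -36.09, 0.026: -36.92} tool x at {0.0237: 48.23, 0.0267: 48.85, -0.0133: 40.64}
---far, in tool frame
74.76 {0.012: 90.65, 0.026: 89.34}
104.0 {0.012: 74.49, 0.026: 74.36}
129.85 {0.012: 59.47, 0.026: 60.42}
136.0 {0.012: 55.78, 0.026: 57.01}
144.27 {0.012: 50.76, 0.026: 52.35}
169.55 {0.012: 34.92, 0.026: 37.65}
172.42 {0.012: 33.06, 0.026: 35.94}
wall ±43.5 [(np.float64(217.16), -55.76), (np.float64(236.52), -45.01), (np.float64(391.39), 41.32), (np.float64(412.86), 53.26)]
plate ±60 [(np.float64(218.71), -57.81), (np.float64(236.69), -47.29), (np.float64(391.18), 43.38), (np.float64(408.86), 53.74), (np.float64(415.09), 57.38)]
cover ±28 [(np.float64(225.16), -37.09), (np.float64(248.1), -27.87), (np.float64(386.54), 27.98), (np.float64(405.78), 35.73)]
```

servo_tool(
  rows=[
    {"x": -0.01,"y": -0.07,"z": 0.5,"wx": 0.001,"wy": 0,"wz": 0,"grip": 0.5},
    {"x": -0.02,"y": -0.07,"z": 0.5,"wx": 0,"wy": 0.001,"wz": 0,"grip": 0.5},
    {"x": 0,"y": 0,"z": 0.5,"wx": 0,"wy": 0,"wz": 0,"grip": 0.5},
    {"x": 0,"y": 0,"z": 0.4,"wx": 0,"wy": 0,"wz": 0,"grip": 0.5},
    {"x": 0,"y": 0,"z": 0,"wx": 0,"wy": 0,"wz": 0,"grip": 0.5},
    {"x": 0,"y": 0,"z": 0,"wx": 0,"wy": 0,"wz": 0,"grip": 0.5},
    {"x": 0,"y": 0,"z": 0,"wx": 0,"wy": 0,"wz": 0,"grip": 0.5},
    {"x": 0,"y": 0,"z": 0,"wx": 0,"wy": 0,"wz": 0,"grip": 0.5},
  ],
)

```text
clock: 24.22
ee_pos: [0.5691, 0.2109, 0.0432]
orientation: [-1.645, -2.676, -0.001]
ft_force: [0.4, -0.2, -5.0]
grip_width: 0.0547
grasp_force: 66.9
```

```bash
sed -i 's/(110,121,/(112,119,/' step9.py; python3 step9.py | sed -n '1p;/---/,$p'
```

```text
24.2167 [0.56911144 0.21094931 0.04319289]
---far, in tool frame
73.24 {0.012: 89.62, 0.026: 88.25}
105.33 {0.012: 73.63, 0.026: 73.56}
133.65 {0.012: 58.71, 0.026: 59.83}
136.56 {0.012: 57.13, 0.026: 58.38}
144.23 {0.012: 52.93, 0.026: 54.52}
169.53 {0.012: 38.63, 0.026: 41.37}
172.42 {0.012: 36.96, 0.026: 39.83}
wall ±43.5 [(np.float64(209.34), -53.73), (np.float64(230.41), -43.27), (np.float64(403.35), 42.91), (np.float64(426.35), 54.33)]
plate ±60 [(np.float64(210.78), -56.32), (np.float64(231.07), -45.62), (np.float64(402.28), 45.0), (np.float64(422.46), 55.65), (np.float64(428.87), 59.03)]
cover ±28 [(np.float64(217.46), -40.22), (np.float64(236.41), -32.59), (np.float64(248.27), -27.82), (np.float64(386.42), 27.94), (np.float64(398.04), 32.62), (np.float64(418.43), 40.82)]
```

servo_tool(
  rows=[
    {"x": -0.09,"y": -0.02,"z": 0,"wx": 0,"wy": 0,"wz": 0,"grip": 0.5},
    {"x": 0,"y": 0,"z": 0,"wx": 0,"wy": 0,"wz": 0,"grip": 0.5},
    {"x": 0,"y": 0,"z": 0,"wx": 0,"wy": 0,"wz": 0,"grip": 0.5},
    {"x": 0,"y": 0,"z": 0.2,"wx": 0,"wy": 0,"wz": 0,"grip": 0.5},
    {"x": 0,"y": 0,"z": 0,"wx": 0,"wy": 0,"wz": 0,"grip": 0.5},
    {"x": 0,"y": 0,"z": 0,"wx": 0,"wy": 0,"wz": 0,"grip": 0.5},
  ],
)

```text
clock: 24.77
ee_pos: [0.569, 0.2098, 0.0407]
orientation: [-1.644, -2.676, 0.0]
ft_force: [0.4, -0.1, -5.8]
grip_width: 0.0551
grasp_force: 66.9
```

```bash
python3 step9.py | sed -n '1p;/---/,$p'
```

```text
24.7667 [0.56901122 0.20981811 0.04071371]
---far, in tool frame
70.54 {0.012: 90.66, 0.026: 89.19}
103.25 {0.012: 74.67, 0.026: 74.5}
132.54 {0.012: 59.5, 0.026: 60.58}
136.16 {0.012: 57.57, 0.026: 58.8}
144.29 {0.012: 53.18, 0.026: 54.77}
169.56 {0.012: 39.1, 0.026: 41.84}
172.42 {0.012: 37.47, 0.026: 40.34}
wall ±43.5 [(np.float64(208.68), -53.24), (np.float64(230.27), -42.68), (np.float64(405.59), 43.34), (np.float64(428.84), 54.69)]
plate ±60 [(np.float64(205.64), -58.21), (np.float64(210.43), -55.72), (np.float64(230.79), -45.13), (np.float64(404.82), 45.68), (np.float64(425.3), 56.32)]
cover ±28 [(np.float64(217.18), -40.34), (np.float64(236.17), -32.7), (np.float64(248.25), -27.83), (np.float64(386.41), 27.93), (np.float64(400.13), 33.45), (np.float64(420.98), 41.83)]
```

servo_tool(
  rows=[
    {"x": 0,"y": 0.02,"z": 0.2,"wx": 0,"wy": 0,"wz": 0,"grip": 0.5},
    {"x": 0,"y": 0,"z": 0.15,"wx": 0,"wy": 0,"wz": 0,"grip": 0.5},
    {"x": 0,"y": 0,"z": 0,"wx": 0,"wy": 0,"wz": 0,"grip": 0.5},
  ],
)

```text
clock: 25.07
ee_pos: [0.5691, 0.2098, 0.037]
orientation: [-1.644, -2.676, 0.0]
ft_force: [-0.4, 1.0, -6.2]
grip_width: 0.0546
grasp_force: 66.9
```

servo_tool(
  rows=[
    {"x": 0,"y": 0,"z": 0.15,"wx": 0,"wy": 0,"wz": 0,"grip": 0.5},
    {"x": 0,"y": 0,"z": 0.15,"wx": 0,"wy": 0,"wz": 0,"grip": 0.5},
    {"x": 0,"y": 0,"z": 0,"wx": 0,"wy": 0,"wz": 0,"grip": 0.5},
  ],
)

```text
clock: 25.32
ee_pos: [0.5692, 0.2099, 0.034]
orientation: [-1.644, -2.676, 0.0]
ft_force: [-0.0, 0.7, -4.9]
grip_width: 0.0552
grasp_force: 66.9
```

It's inside the pocket with no contact. Continuing down.

servo_tool(
  rows=[
    {"x": 0,"y": 0,"z": 0.2,"wx": 0,"wy": 0,"wz": 0,"grip": 0.5},
    {"x": 0,"y": 0,"z": 0.2,"wx": 0,"wy": 0,"wz": 0,"grip": 0.5},
    {"x": 0,"y": 0,"z": 0.2,"wx": 0,"wy": 0,"wz": 0,"grip": 0.5},
    {"x": 0,"y": 0,"z": 0,"wx": 0,"wy": 0,"wz": 0,"grip": 0.5},
    {"x": 0,"y": 0,"z": 0,"wx": 0,"wy": 0,"wz": 0,"grip": 0.5},
  ],
)

```text
clock: 25.73
ee_pos: [0.5692, 0.2099, 0.0282]
orientation: [-1.644, -2.676, -0.0]
ft_force: [-0.1, 0.1, -5.5]
grip_width: 0.0549
grasp_force: 66.9
```

servo_tool(
  rows=[
    {"x": 0,"y": 0,"z": 0.1,"wx": 0,"wy": 0,"wz": 0,"grip": 0.5},
    {"x": 0,"y": 0,"z": 0,"wx": 0,"wy": 0,"wz": 0,"grip": 0.5},
  ],
)

```text
clock: 25.9
ee_pos: [0.5693, 0.21, 0.0273]
orientation: [-1.644, -2.676, -0.0]
ft_force: [0.9, -0.5, -5.8]
grip_width: 0.0545
grasp_force: 66.9
```

servo_tool(
  rows=[
    {"x": 0,"y": 0,"z": 0.1,"wx": 0,"wy": 0,"wz": 0,"grip": 0.5},
    {"x": 0,"y": 0,"z": 0,"wx": 0,"wy": 0,"wz": 0,"grip": 0.5},
  ],
)

```text
clock: 26.07
ee_pos: [0.5693, 0.2099, 0.0263]
orientation: [-1.645, -2.676, -0.0]
ft_force: [-0.3, -0.2, -4.8]
grip_width: 0.0552
grasp_force: 66.9
```

servo_tool(
  rows=[
    {"x": 0,"y": 0,"z": 0.07,"wx": 0,"wy": 0,"wz": 0,"grip": 0.5},
    {"x": 0,"y": 0,"z": 0,"wx": 0,"wy": 0,"wz": 0,"grip": 0.5},
  ],
)

```text
clock: 26.23
ee_pos: [0.5693, 0.21, 0.0256]
orientation: [-1.644, -2.676, -0.0]
ft_force: [-0.1, 0.3, -6.4]
grip_width: 0.0548
grasp_force: 66.9
```

servo_tool(
  rows=[
    {"x": 0,"y": 0,"z": 0.07,"wx": 0,"wy": 0,"wz": 0,"grip": 0.5},
    {"x": 0,"y": 0,"z": 0,"wx": 0,"wy": 0,"wz": 0,"grip": 0.5},
  ],
)

```text
clock: 26.4
ee_pos: [0.5693, 0.21, 0.0254]
orientation: [-1.645, -2.676, -0.0]
ft_force: [-3.6, -2.0, 2.8]
grip_width: 0.0549
grasp_force: 67.6
```

servo_tool(
  rows=[
    {"x": 0,"y": 0,"z": 0.07,"wx": 0,"wy": 0,"wz": 0,"grip": 0.5},
    {"x": 0,"y": 0,"z": 0,"wx": 0,"wy": 0,"wz": 0,"grip": 0.5},
  ],
)

```text
clock: 26.57
ee_pos: [0.5694, 0.21, 0.0254]
orientation: [1.645, 2.677, -0.0]
ft_force: [-6.0, -3.4, 10.4]
grip_width: 0.0544
grasp_force: 68.5
```

Contact came at TCP z 0.0254 against the predicted 0.0253, so it's home. Releasing and retracting.

servo_tool(
  rows=[
    {"x": 0,"y": 0,"z": -0.07,"wx": 0,"wy": 0,"wz": 0,"grip": 0.5},
    {"x": 0,"y": 0,"z": 0,"wx": 0,"wy": 0,"wz": 0,"grip": 0.72},
    {"x": 0,"y": 0,"z": 0,"wx": 0,"wy": 0,"wz": 0,"grip": 0.8},
    {"x": 0,"y": 0,"z": 0,"wx": 0,"wy": 0,"wz": 0,"grip": 1},
    {"x": 0,"y": 0,"z": 0,"wx": 0,"wy": 0,"wz": 0,"grip": 1},
    {"x": 0,"y": 0,"z": 0,"wx": 0,"wy": 0,"wz": 0,"grip": 1},
    {"x": 0,"y": 0,"z": -1,"wx": 0,"wy": 0,"wz": 0,"grip": 1},
    {"x": 0,"y": 0,"z": -2,"wx": 0,"wy": 0,"wz": 0,"grip": 1},
    {"x": 0,"y": 0,"z": -2.5,"wx": 0,"wy": 0,"wz": 0,"grip": 1},
    {"x": 0,"y": 0,"z": -2.5,"wx": 0,"wy": 0,"wz": 0,"grip": 1},
    {"x": 0,"y": 0,"z": -2.5,"wx": 0,"wy": 0,"wz": 0,"grip": 1},
    {"x": 0,"y": 0,"z": -2.5,"wx": 0,"wy": 0,"wz": 0,"grip": 1},
    {"x": 0,"y": 0,"z": 0,"wx": 0,"wy": 0,"wz": 0,"grip": 1},
    {"x": 0,"y": 0,"z": 0,"wx": 0,"wy": 0,"wz": 0,"grip": 1},
    {"x": 0,"y": 0,"z": 0,"wx": 0,"wy": 0,"wz": 0,"grip": 1},
  ],
  squeeze=20,
)

```text
clock: 27.82
ee_pos: [0.5692, 0.2097, 0.155]
orientation: [-1.645, -2.676, -0.0]
ft_force: [0.2, -0.3, -1.3]
grip_width: 0.0852
grasp_force: 0.0
```

Run:
```python
from h import *
from cell import arm
s,c,W=wrist(arm); print(s["clock"],s["ee_pos"],s["ft_force"].round(1))
Z=W[...,2]; m=(np.hypot(W[...,0]-.5705,W[...,1]-.2096)<.09)&(Z>.04)&(Z<.07); print(rect(W,m))
f=m&(Z>.045); q=W[f]-[.5705,.2096,0]; A=np.column_stack([q[:,:2],np.ones(len(q))]); print("plane",np.linalg.lstsq(A,q[:,2],rcond=None)[0].round(4),np.median(q[:,2]))
cv2.imwrite("pics/w6.png",c["image"][:,:,::-1])
```

```text
27.8167 [0.56923881 0.20969041 0.15497593] [ 0.2 -0.3 -1.3]
(array([570. , 208.9]), array([ 56.1, 120.3]), np.float32(-63.2), 9287)
plane [ 0.0001 -0.0017  0.0511] 0.051615641934552675
```

View pics/w6.png

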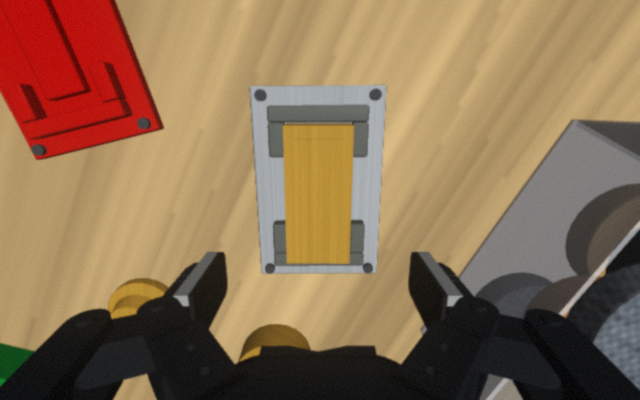

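The cover sits between all four wall corners at (318,195), level, with its top at 52 mm (12 + 40), and the gripper is clear. Handing in.

```bash
python3 -c "
from cell import arm
print(arm.hand_in())"
```

```text
the job is handed in; nothing more can be done
None
```

The brass cover is turned over and sits rim down, level and fully home in the grey aluminium nest, released at about 28 s and handed in; the bystanders looked undisturbed, though I did not re-measure them.

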